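# Unstack the spare parts into their nests

## Robot

A 7-joint arm with a two-finger parallel gripper is mounted at the origin on a cart in front of the work surface, level with it; the furniture and walls round the work are solid. World frame = base frame: x ahead of the robot, y to its left, z up, the work surface at z = 0. Lengths are in m, angles in rad, forces in N, time in s.
With the tool pointing down it reaches from about 0.35 to 0.9 m from the base axis. Payload 8.1 kg.
Tool frame: the origin (TCP) lies midway between the tips of the shut fingers; the grasp point (between the pads) lies 19 mm behind it; z points along the fingers, y is the direction in which the jaws open and shut (so a half turn about z gives the same grasp; the last joint's range is limited). The gripper opens to 92 mm and grips with 3 to 60 N. Pads are 19 mm wide; open, the fingers measure 130 mm over their backs; the gripper's body (75 mm by 190 mm) begins 47 mm behind the grasp point.
Start: joints at [-1.206, 0.434, 0.025, 1.573, -0.012, 1.134, -0.075], TCP at [0.282, 0.558, 0.227] pointing down, gripper open.
Joint ranges: [-2.62, 2.62], [-0.44, 2.09], [-1.27, 1.32], [0.08, 2.57], [-1.32, 4.46], [0.12, 2], [-2.74, 2.74]. Speed limits (rad/s): [2.22, 2.22, 3.01, 3.01, 3.14, 3.14, 3.14].

## Interface

Orientations are given as a unit quaternion [w, x, y, z].
In Python, from workcell import r, vision, hand_in gives the robot as it stands.
- The arm moves only by the tool arm_command, never from a script. Its argument "commands" is a list that holds one entry, the list of rows, each a list of 7 numbers: the closure, from -1 (fully open) to 1 (shut), then the shift along the world's x, y, z in cm, then the turn, a rotation vector about the world's x, y, z in degrees. In form: [[[jaw, x, y, z, wx, wy, wz], ...]]. A call has 1 to 20 rows; each row shifts and turns the commanded pose from where the row before left it; what a row does not reach is not made up. A row lasts 1/12 s, in which the tool goes at most 41.7 mm and 7.16 degrees, less where a joint would pass 70% of its speed; a pose out of reach is approached as far as the arm can. A call with a gripper value outside its range is refused whole. The fingers move at their own pace and stop on an object; "squeeze" is the grip in N (left out, the last holds). Time passes only in rows, so rows that do not move let the fingers close. It gives the time, the measured TCP pose, the force and the opening at its end, in the units of the state.
- r.get_state(): the state, without advancing time (a new reading comes with each control period).
- vision.camera(name): name is "scene" or "top" or "wrist"; returns a dict with "image" (480x640x3 uint8, red, green, blue), "intrinsics" (3x3 intrinsics, pixels), "eye" and "rotation" of the camera in the world. Camera axes: x right, y down, z forward; pixel columns grow to the right and rows downward; lengths in m; the calibration is good to about 2 mm. A picture is of the moment at which its call begins. There is no depth.
- hand_in(): hands the job in, once; it reports no verdict.
The state is a dict: "t": time; "qpos": joint angles; "qvel": joint speeds; "tau": joint torques, N m; "tcp_pos": TCP position; "tcp_rot": TCP orientation; "ft_force": force on the tool from outside, world axes, zero at the start; "wrist_torque": the same for the moment, N m; "width": finger opening in m.
Only numpy, scipy, OpenCV 4.12 (cv2) and the standard library are available. Lean on these libraries where they do the work, as an engineer would, in place of code of your own. Each camera call takes 0.05 s, during which the arm holds its last target.

## Task

Someone has piled the spare parts on the bench. Take the pile apart from the top down, one thing at a time, and set each part gently, not dropped, in its own grey nest: the ribbed knob in the small dish, the jar in the tall cup, the solder reel in the wide dish, and the boxed part in the rectangular tray, turned to fit it. Everything must end upright and flat on the floor of its nest, inside the rim, and the screwdriver and the cutters must be left where they lie.

Things in the scene. Friction and masses are not known exactly. Their poses are not given: they have to be found in the camera images.
- knob: cream ribbed instrument knob, an upright cylinder 26 mm across and 21 mm high, about 20 g; top of the pile, standing on the jar's lid. Origin at the centre of its underside, z up along its axis.
- jar: small closed plastic jar, pale body with a red lid, upright cylinder 45 mm across (lid 44 mm), 61 mm high, about 110 g; second in the pile, standing on the reel. Origin at the centre of its underside, z up along its axis.
- reel: reel of bright solder wire lying on its flange, 45 mm high, about 220 g: upper flange 55 mm across and 5 mm thick (its top at 45 mm), lower flange 54 mm across and 4 mm thick, a thinner drum (about 23 mm as a solid) between; pinch it by the upper flange. Third in the pile, standing on the boxed part. Origin at the centre of its underside, z up along its axis.
- boxed_part: blue and white closed carton, 56 mm along its x, 68 mm along its y, 40 mm high, about 150 g; bottom of the pile, on the table. Grasp it across the 56 mm. Origin at the centre of its underside, z up.
- small_dish: smallest grey round nest, for the knob: floor 4 mm above its underside, inner diameter 42 mm, rim top 7 mm above its underside (3 mm above its floor), 50 mm over the wall, foot 66 mm across and 3 mm high; fixed to the table; origin at the centre of its underside, z up.
- tall_cup: grey round nest with a tall wall, for the jar: floor 4 mm above its underside, inner diameter 61 mm, rim top 22 mm above its underside (18 mm above its floor), 69 mm over the wall, foot 85 mm across and 3 mm high; fixed to the table; origin at the centre of its underside, z up.
- wide_dish: widest grey round nest with a low wall, for the reel: floor 4 mm above its underside, inner diameter 72 mm, rim top 10 mm above its underside (6 mm above its floor), 80 mm over the wall, foot 96 mm across and 3 mm high; fixed to the table; origin at the centre of its underside, z up.
- tray: grey rectangular nest, for the boxed part: floor 5 mm above its underside, inside 72 mm along its x and 84 mm along its y, rim top 10 mm above its underside (5 mm above its floor), foot 98 x 110 mm and 3 mm high; the carton fits with its x along the tray's x, either way round; fixed to the table; origin at the centre of its underside, z up.
- driver: screwdriver with an orange handle, 196 mm long (along its y), 27 mm thick, lying loose at the left, pointing away from the robot; a bystander to leave alone. Origin at the centre of its underside.
- cutters: red-handled side cutters, 150 mm long (along their x), 47 mm wide, 12 mm thick, lying loose at the right; a bystander to leave alone. Origin at the centre of the underside.
There are look-alikes about, which are no part of the job. What is meant by the jar is not green or orange, and is the smaller of those in its own colour.

How it is judged:
By the outcome, as a careful person would: the job done as asked, in the order asked, and still so for the second after the job is handed in, with the robot touching nothing.
It also fails if it takes over 120 s, if anything falls off the work surface, if the arm or the gripper's body presses on something with over 40 N, if the wrist force passes 120 N, or if a joint passes its speed limit or range.

## Working session

There is one attempt and no reset: what is moved stays moved. The work goes in short steps, Python scripts to look and compute and a tool call to move; the robot and the scene stay as the last step left them, time stands still between calls to the robot, and variables do not carry over. Pictures are saved under pics/ and viewed, and the job is handed in when it is done.

Besides the shell and the picture viewer there is one more tool, called after "Emit:" by a JSON object that holds its "api" and its "payload", one argument or row to a line. arm_command: Moves the arm, as the interface text tells. Its arguments: {"type":"object","properties":{"commands":{"type":"array"},"squeeze":{"type":"number"}},"required":["commands"]}

```bash
mkdir -p pics; ls; python3 - <<'E'
from workcell import r, vision
import cv2, numpy as np
s=r.get_state(); print({k:np.round(v,3) for k,v in s.items()})
for n in ["scene","top","wrist"]:
    c=vision.camera(n); cv2.imwrite(f"pics/{n}0.png",c["image"][:,:,::-1])
    print(n,c["intrinsics"],c["eye"],c["rotation"])
E
```

```text
pics
{'t': np.float64(0.0), 'qpos': array([-1.206,  0.435,  0.025,  1.574, -0.012,  1.134, -0.075]), 'qvel': array([ 0.001,  0.   ,  0.   , -0.001, -0.   , -0.001,  0.   ]), 'tau': array([-1.0000e-03, -6.6785e+01,  9.8400e-01, -3.1445e+01, -6.1000e-02,
        4.3000e-02,  0.0000e+00]), 'tcp_pos': array([0.282, 0.557, 0.226]), 'tcp_rot': array([-0.   ,  0.232,  0.973, -0.001]), 'ft_force': array([-0.24 , -0.23 , -0.606]), 'wrist_torque': array([-0.006, -0.024,  0.033]), 'width': np.float64(0.092)}
scene [[483.83645896   0.         319.26011447]
 [  0.         483.83645896 241.25585789]
 [  0.           0.           1.        ]] [-0.05022765 -0.71968074  0.53492552] [-0.50362991  0.79199153 -0.29686442  0.17600526]
top [[619.47616808   0.         322.37590297]
 [  0.         619.47616808 236.59243645]
 [  0.           0.           1.        ]] [ 0.35913571 -0.0659962   1.34120827] [-0.0433031   0.71492071 -0.6969823   0.03505565]
wrist [[428.73686255   0.         315.46259711]
 [  0.         428.73686255 235.25616777]
 [  0.           0.           1.        ]] [0.21206165 0.59195148 0.38553885] [0.12388671 0.84257605 0.51871574 0.07517762]
```

View pics/scene0.png

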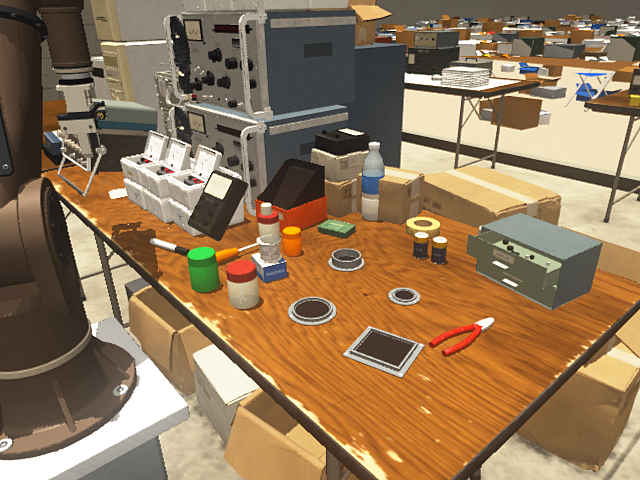

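View pics/top0.png

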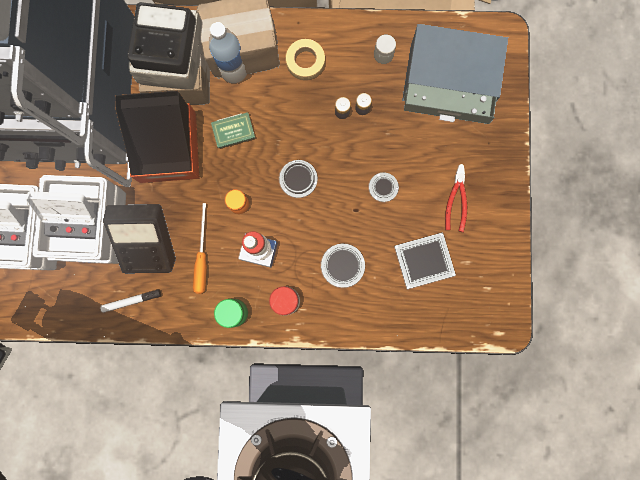

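View pics/wrist0.png

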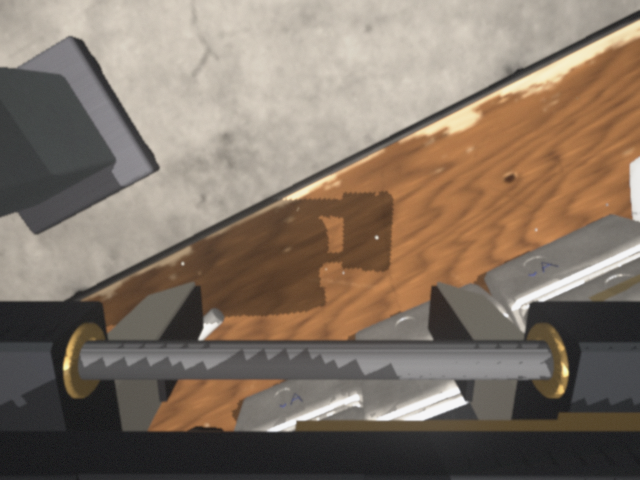

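```bash
cat > h.py <<'E'
from workcell import r, vision
import cv2, numpy as np
from scipy.spatial.transform import Rotation as R
def quat(q): return R.from_quat([q[1],q[2],q[3],q[0]])
def ray(c,u,v):
    K=c["intrinsics"]; d=np.linalg.inv(K)@[u,v,1]
    return np.array(c["eye"]), quat(c["rotation"]).apply(d)
def atz(c,u,v,z):
    e,d=ray(c,u,v); return e+d*(z-e[2])/d[2]
def proj(c,p):
    p=quat(c["rotation"]).inv().apply(np.atleast_2d(p)-np.array(c["eye"])); q=p@c["intrinsics"].T
    return q[:,:2]/q[:,2:]
def crop(c,x0,y0,w,h,s,name,grid=True):
    im=c["image"][y0:y0+h,x0:x0+w,::-1]
    im=cv2.resize(im,None,fx=s,fy=s,interpolation=cv2.INTER_CUBIC)
    if grid:
        for u in range((x0//10+1)*10,x0+w,10):
            cv2.line(im,((u-x0)*s,0),((u-x0)*s,6),(255,255,255),1)
            if u%20==0: cv2.putText(im,str(u),((u-x0)*s,18),0,.4,(255,255,255),1)
        for v in range((y0//10+1)*10,y0+h,10):
            cv2.line(im,(0,(v-y0)*s),(6,(v-y0)*s),(255,255,255),1)
            if v%20==0: cv2.putText(im,str(v),(8,(v-y0)*s),0,.4,(255,255,255),1)
    cv2.imwrite("pics/"+name+".png",im)
E
python3 - <<'E'
from h import *
c=vision.camera("top")
crop(c,215,170,100,75*1+80,5,"t1a"); crop(c,260,150,200,145,4,"t1b")
np.save("x.npy",0)
c=vision.camera("scene"); crop(c,180,190,130,130,4,"s1")
crop(c,280,230,150,150,4,"s2")
E
```

```text
(no output)
```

View pics/t1a.png

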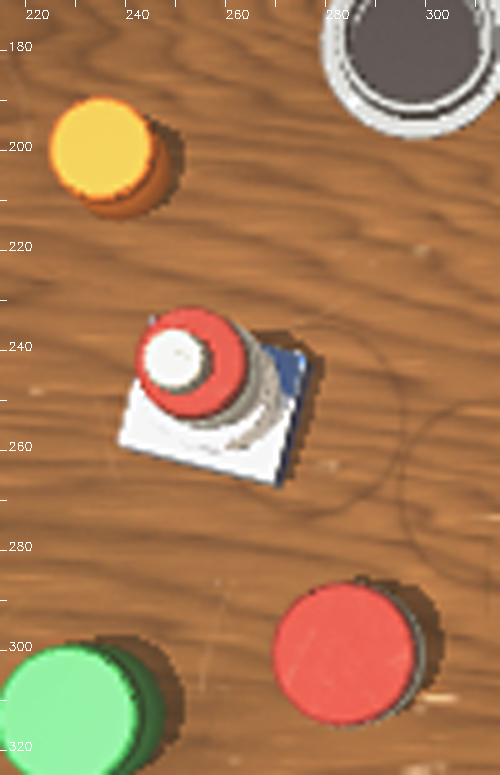

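View pics/t1b.png

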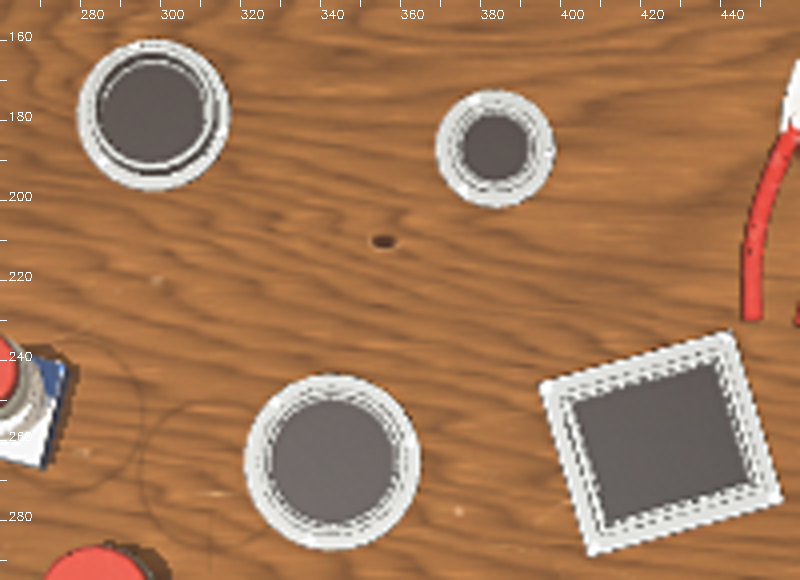

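View pics/s1.png

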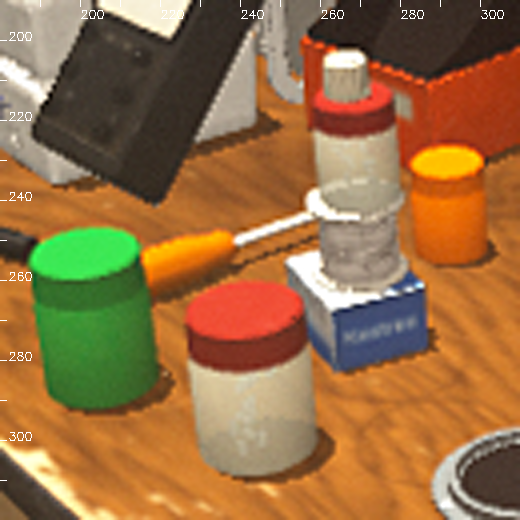

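View pics/s2.png

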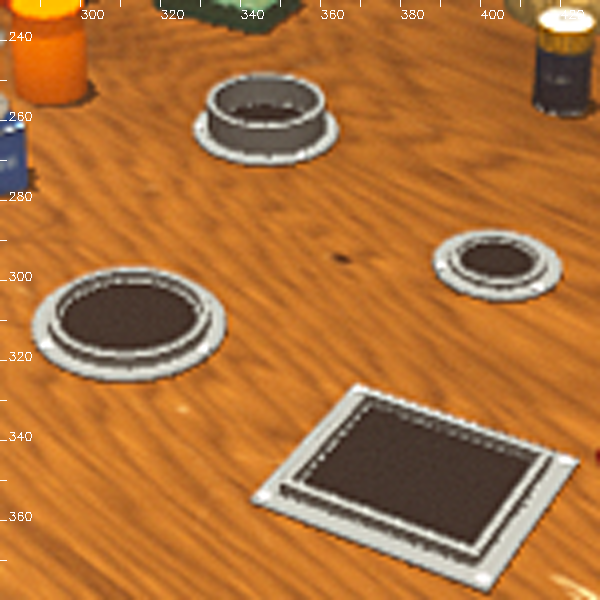

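Candidates for the jar (top view): the red-lidded ones are (253,242) in the pile and (284,300), with the green one at (230,313) and the orange one at (236,201). The jar in the pile is the smaller red one and stands on the reel, so it fits, and the crops confirm it.

```bash
cat > m.py <<'E'
from h import *
def blob(mask,u,v,rad):
    m=np.zeros_like(mask,np.uint8); m[max(0,v-rad):v+rad,max(0,u-rad):u+rad]=mask[max(0,v-rad):v+rad,max(0,u-rad):u+rad]
    n,l,s,ce=cv2.connectedComponentsWithStats(m.astype(np.uint8)*255)
    k=1+np.argmax(s[1:,4]); cn=cv2.findContours((l==k).astype(np.uint8),cv2.RETR_EXTERNAL,cv2.CHAIN_APPROX_NONE)[0]
    h=cv2.convexHull(max(cn,key=len)); return h
E
python3 - <<'E'
from m import *
c=vision.camera("top"); im=c["image"]; hsv=cv2.cvtColor(im,cv2.COLOR_RGB2HSV); S=hsv[...,1];V=hsv[...,2];H=hsv[...,0]
grey=(S<70)&(V>130)
for n,u,v,rad in [("tall",298,178,24),("small",384,187,19),("wide",343,265,26)]:
    h=blob(grey,u,v,rad); e=cv2.fitEllipse(h); print(n,np.round(e,2).tolist() if 0 else e, atz(c,*e[0],.003).round(4))
h=blob(grey,425,261,38); rr=cv2.minAreaRect(h); print("tray",rr)
for p in cv2.boxPoints(rr): print(atz(c,*p,.003).round(4))
print(atz(c,*rr[0],.003).round(4))
h=blob(grey,249,242,8); e=cv2.fitEllipse(h); print("knob",e,atz(c,*e[0],.167).round(4))
red=((H<6)|(H>172))&(S>120)
h=blob(red|(grey&((np.indices(red.shape)[0]-242)**2+(np.indices(red.shape)[1]-250)**2<36)),253,242,14); e=cv2.fitEllipse(h); print("jar",e,atz(c,*e[0],.146).round(4))
for z,u,v in [(.04,239,260.0),(.04,271,267),(.04,276,241)]: print("box",atz(c,u,v,z).round(4))
# predicted pixels in scene
sc=vision.camera("scene")
E
```

```text
tall ((297.8531799316406, 178.30796813964844), (37.81126403808594, 38.19945526123047), 73.34270477294922) [0.6354 0.0088 0.003 ]
small ((383.23663330078125, 186.66262817382812), (29.191064834594727, 29.7181339263916), 101.36727905273438) [ 0.6213 -0.1789  0.003 ]
wide ((342.48931884765625, 265.1328430175781), (43.81392288208008, 44.1385498046875), 143.1712646484375) [ 0.4469 -0.0935  0.003 ]
tray ((424.5601501464844, 260.316650390625), (45.3388786315918, 51.33409881591797), 74.47589111328125)
[ 0.4927 -0.2036  0.003 ]
[ 0.5253 -0.3105  0.003 ]
[ 0.4312 -0.337   0.003 ]
[ 0.399  -0.2309  0.003 ]
[ 0.4618 -0.2705  0.003 ]
knob ((249.5, 241.57418823242188), (11.638415336608887, 11.679449081420898), 0.0) [0.4767 0.0882 0.167 ]
jar ((252.7222900390625, 242.14976501464844), (21.782739639282227, 22.043659210205078), 129.4190216064453) [0.4778 0.0846 0.146 ]
box [0.4498 0.1255 0.04  ]
box [0.4368 0.0575 0.04  ]
box [0.492  0.0488 0.04  ]
```

```bash
python3 - <<'E'
from m import *
t=vision.camera("top"); s=vision.camera("scene")
def tri(a,b):
    e1,d1=ray(t,*a); e2,d2=ray(s,*b)
    A=np.stack([d1,-d2],1); x=np.linalg.lstsq(A,e2-e1,rcond=None)[0]
    return ((e1+d1*x[0]+e2+d2*x[1])/2).round(4), np.linalg.norm(e1+d1*x[0]-e2-d2*x[1]).round(4)
for n,a,b in [("green",(229.5,313.5),(201.2,252)),("red",(284,300),(241,267)),("orange",(235.2,199),(291,230.5)),("knob",(249.5,241.6),(266.2,204.7)),("jarlid",(252.7,242.15),(268,216))]: print(n,tri(a,b))
for n,p in [("knob",(.4767,.0882,.167)),("lid",(.4778,.0846,.146)),("tall",(.6354,.0088,.022)),("wide",(.4469,-.0935,.01)),("small",(.6213,-.1789,.007))]: print(n,proj(s,p))
E
```

```text
green (array([0.3387, 0.1334, 0.0845]), np.float64(0.0011))
red (array([0.3682, 0.0248, 0.0817]), np.float64(0.0))
orange (array([0.576 , 0.136 , 0.0601]), np.float64(0.0008))
knob (array([0.4776, 0.0878, 0.166 ]), np.float64(0.002))
jarlid (array([0.4788, 0.085 , 0.1406]), np.float64(0.0012))
knob [[265.21939721 204.33557636]]
lid [[267.28421381 213.87541538]]
tall [[345.55329143 254.79412916]]
wide [[311.02089696 307.5503352 ]]
small [[403.33281749 294.24661183]]
```

Emit:
{"api": "arm_command", "payload": {
  "commands": [
    [[-1, 0, 0, 4, 0, 0, 0], [-1, 0, 0, 4, 0, 0, 0], [-1, 1.5, -3.6, 0, 0, 0, -6], [-1, 1.5, -3.6, 0, 0, 0, -6], [-1, 1.5, -3.6, 0, 0, 0, -6], [-1, 1.5, -3.6, 0, 0, 0, -6], [-1, 1.5, -3.6, 0, 0, 0, -6], [-1, 1.5, -3.6, 0, 0, 0, -6], [-1, 1.5, -3.6, 0, 0, 0, -6], [-1, 1.5, -3.6, 0, 0, 0, -6], [-1, 1.5, -3.6, 0, 0, 0, -6], [-1, 1.5, -3.6, 0, 0, 0, -6], [-1, 1.5, -3.6, 0, 0, 0, -6], [-1, 1.5, -3.6, 0, 0, 0, -6], [-1, 0, 0, 0, 0, 0, 0], [-1, 0, 0, 0, 0, 0, 0]]
  ]
}}

```text
t: 1.78
tcp_pos: [0.4625, 0.1236, 0.3071]
tcp_rot: [0.0, 0.761, 0.649, 0.0]
ft_force: [-0.5, 0.4, -0.4]
width: 0.0915
```

Emit:
{"api": "arm_command", "payload": {
  "commands": [
    [[-1, 1.45, -3.55, -1, 0, 0, 0], [-1, 0, 0, -3, 0, 0, 0], [-1, 0, 0, -3, 0, 0, 0], [-1, 0, 0, 0, 0, 0, 0], [-1, 0, 0, 0, 0, 0, 0]]
  ]
}}

```text
t: 2.2
tcp_pos: [0.4752, 0.0914, 0.2362]
tcp_rot: [-0.001, 0.759, 0.652, -0.001]
ft_force: [1.9, -0.5, -0.7]
width: 0.0918
```

```bash
python3 - <<'E'
from m import *
c=vision.camera("wrist"); cv2.imwrite("pics/w1.png",c["image"][:,:,::-1])
s=r.get_state(); print(s["tcp_pos"],c["eye"])
for p in [(.477,.088,.167),(.4778,.0846,.146)]: print(proj(c,p))
E
```

```text
[0.47628946 0.09154255 0.23749697] [0.4868628  0.16754493 0.39561237]
[[320.58010856 254.40575665]]
[[322.39509487 248.06544506]]
```

View pics/w1.png

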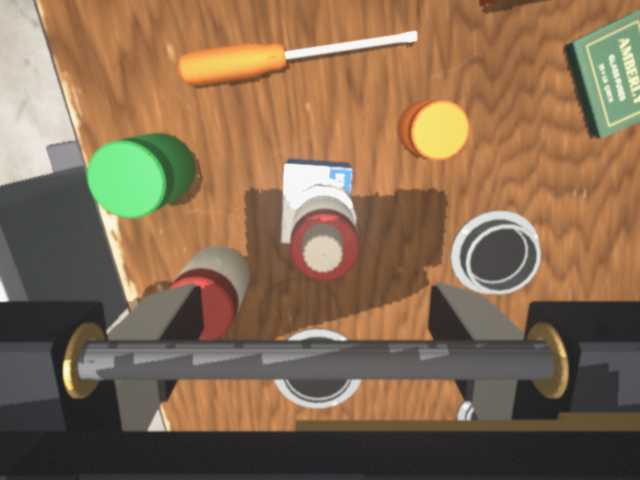

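The wrist view shows the knob at (323,252) on the red lid at (325,247), about 1 mm from the prediction. Going down to it.

Emit:
{"api": "arm_command", "payload": {
  "commands": [
    [[-1, 0.15, -0.3, -2.5, 0, 0, 0], [-1, 0, 0, -2, 0, 0, 0], [-1, 0, 0, -1, 0, 0, 0], [-1, 0, 0, -0.5, 0, 0, 0], [-1, 0, 0, 0, 0, 0, 0], [-1, 0, 0, 0, 0, 0, 0]]
  ]
}}

```text
t: 2.75
tcp_pos: [0.4785, 0.0878, 0.1778]
tcp_rot: [0.0, 0.759, 0.651, 0.001]
ft_force: [0.1, -0.9, -0.1]
width: 0.0917
```

Emit:
{"api": "arm_command", "payload": {
  "commands": [
    [[-1, 0, 0, -1.5, 0, 0, 0], [-1, 0, 0, -0.6, 0, 0, 0], [-1, 0, 0, -0.4, 0, 0, 0], [-1, 0, 0, 0, 0, 0, 0], [-1, 0, 0, 0, 0, 0, 0]]
  ]
}}

```text
t: 3.17
tcp_pos: [0.478, 0.0874, 0.1522]
tcp_rot: [0.0, 0.759, 0.651, 0.0]
ft_force: [-0.1, -0.5, -0.1]
width: 0.0921
```

```bash
python3 - <<'E'
from m import *
print(r.get_state()["tcp_pos"])
c=vision.camera("scene"); crop(c,210,150,120,110,5,"s3")
c=vision.camera("wrist"); cv2.imwrite("pics/w2.png",c["image"][:,:,::-1])
E
```

```text
[0.47802721 0.08737064 0.15215109]
```

View pics/s3.png

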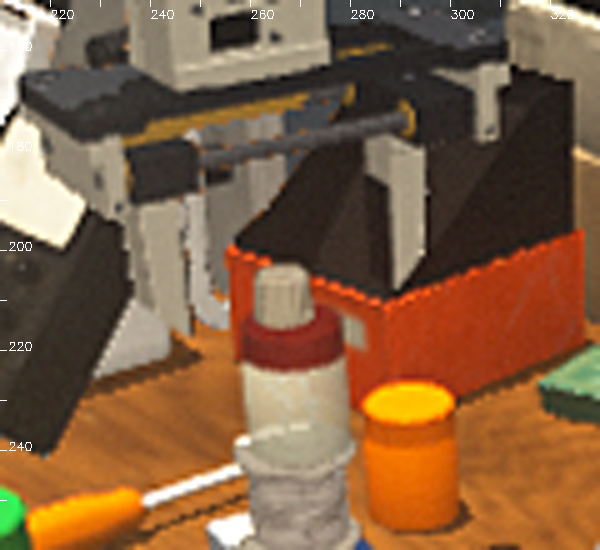

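View pics/w2.png

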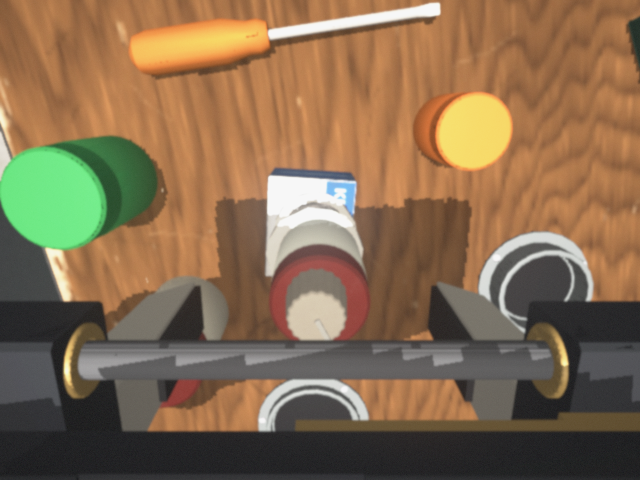

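Emit:
{"api": "arm_command", "payload": {
  "commands": [
    [[0, 0, 0, 0, 0, 0, 0], [0.3, 0, 0, 0, 0, 0, 0], [0.4, 0, 0, 0, 0, 0, 0], [0.5, 0, 0, 0, 0, 0, 0], [0.6, 0, 0, 0, 0, 0, 0], [1, 0, 0, 0, 0, 0, 0], [1, 0, 0, 0, 0, 0, 0], [1, 0, 0, 0, 0, 0, 0], [1, 0, 0, 0, 0, 0, 0]]
  ],
  "squeeze": 10
}}

```text
t: 4.02
tcp_pos: [0.4778, 0.0873, 0.1517]
tcp_rot: [0.0, 0.759, 0.651, -0.0]
ft_force: [-0.3, 0.3, -1.0]
width: 0.0363
```

Emit:
{"api": "arm_command", "payload": {
  "commands": [
    [[1, 0, 0, 0, 0, 0, 0], [1, 0, 0, 0, 0, 0, 0], [1, 0, 0, 0, 0, 0, 0]]
  ]
}}

```text
t: 4.27
tcp_pos: [0.4779, 0.0873, 0.1517]
tcp_rot: [0.0, 0.759, 0.651, -0.0]
ft_force: [0.2, -0.4, -0.4]
width: 0.0253
```

Emit:
{"api": "arm_command", "payload": {
  "commands": [
    [[1, 0, 0, 0.5, 0, 0, 0], [1, 0, 0, 1.5, 0, 0, 0], [1, 0, 0, 2, 0, 0, 0], [1, 0.8, -1.5, 0, 0, 0, 0], [1, 1.5, -2.8, 0, 0, 0, 0], [1, 1.5, -2.8, 0, 0, 0, 0], [1, 1.5, -2.8, 0, 0, 0, 0], [1, 1.5, -2.8, 0, 0, 0, 0], [1, 1.5, -2.8, 0, 0, 0, 0], [1, 1.5, -2.8, 0, 0, 0, 0], [1, 1.5, -2.8, -1, 0, 0, 0], [1, 1.5, -2.8, -2, 0, 0, 0], [1, 1, -1.8, -2, 0, 0, 0], [1, 0.5, -0.9, -2, 0, 0, 0], [1, 0, 0, -2, 0, 0, 0], [1, 0, 0, 0, 0, 0, 0], [1, 0, 0, 0, 0, 0, 0]]
  ]
}}

```text
t: 5.68
tcp_pos: [0.6201, -0.1782, 0.1012]
tcp_rot: [-0.001, 0.759, 0.651, -0.001]
ft_force: [-0.1, -0.9, 0.4]
width: 0.025
```

```bash
python3 - <<'E'
from m import *
s=r.get_state();print(s["tcp_pos"],s["width"])
c=vision.camera("wrist"); cv2.imwrite("pics/w3.png",c["image"][:,:,::-1])
print(proj(c,[(.6213,-.1789,.007),(.6213,-.1789,.003),(*s["tcp_pos"][:2],s["tcp_pos"][2]-.006),(*s["tcp_pos"][:2],s["tcp_pos"][2]+.015)]))
c=vision.camera("scene"); crop(c,350,190,130,130,5,"s4")
c=vision.camera("top"); crop(c,225,215,70,60,8,"t4")
E
```

```text
[ 0.62012472 -0.17821489  0.10118676] 0.024959019040740025
[[318.49302963 237.26456365]
 [318.4662275  235.40797592]
 [316.37002497 297.11096573]
 [316.33979662 320.95441435]]
```

View pics/w3.png

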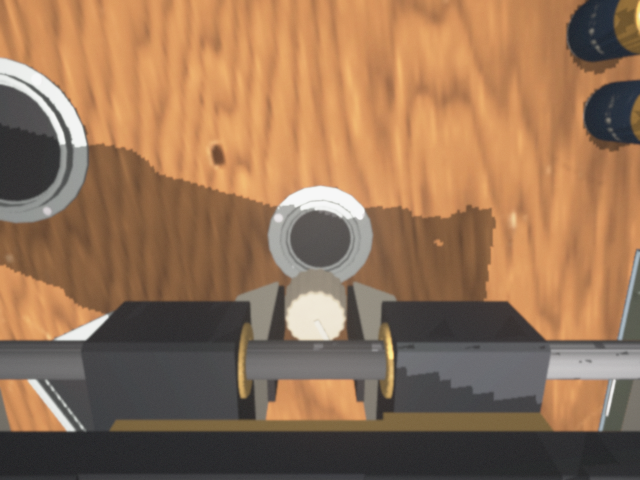

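View pics/s4.png

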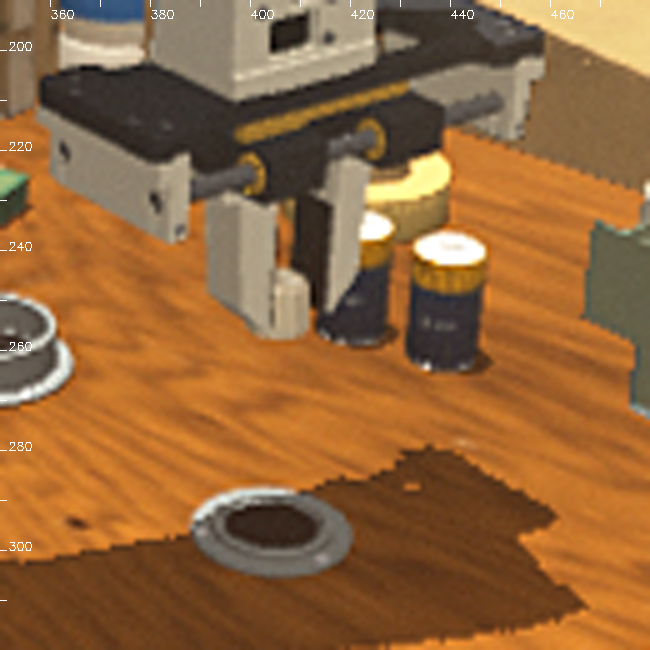

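View pics/t4.png

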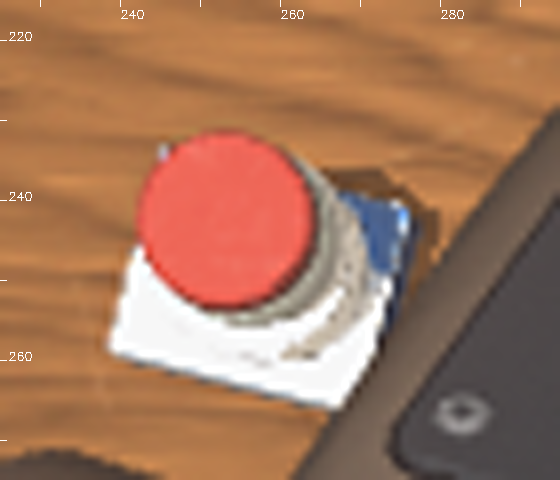

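Emit:
{"api": "arm_command", "payload": {
  "commands": [
    [[1, 0.2, -0.1, -2, 0, 0, 0], [1, 0, 0, -3, 0, 0, 0], [1, 0, 0, -2, 0, 0, 0], [1, 0, 0, -1, 0, 0, 0], [1, 0, 0, -0.5, 0, 0, 0], [1, 0, 0, -0.2, 0, 0, 0], [1, 0, 0, 0, 0, 0, 0], [1, 0, 0, 0, 0, 0, 0]]
  ]
}}

```text
t: 6.5
tcp_pos: [0.6238, -0.1799, 0.0162]
tcp_rot: [0.001, 0.759, 0.651, 0.001]
ft_force: [0.0, -0.0, -0.4]
width: 0.0251
```

```bash
python3 - <<'E'
from m import *
s=r.get_state();print(s["tcp_pos"],s["width"],s["ft_force"])
c=vision.camera("wrist"); crop(c,220,220,200,150,4,"w5")
c=vision.camera("scene"); crop(c,350,230,110,90,6,"s5")
E
```

```text
[ 0.62380693 -0.1799179   0.01616894] 0.025055526252238006 [ 0.01820033 -0.04637216 -0.40024909]
```

View pics/w5.png

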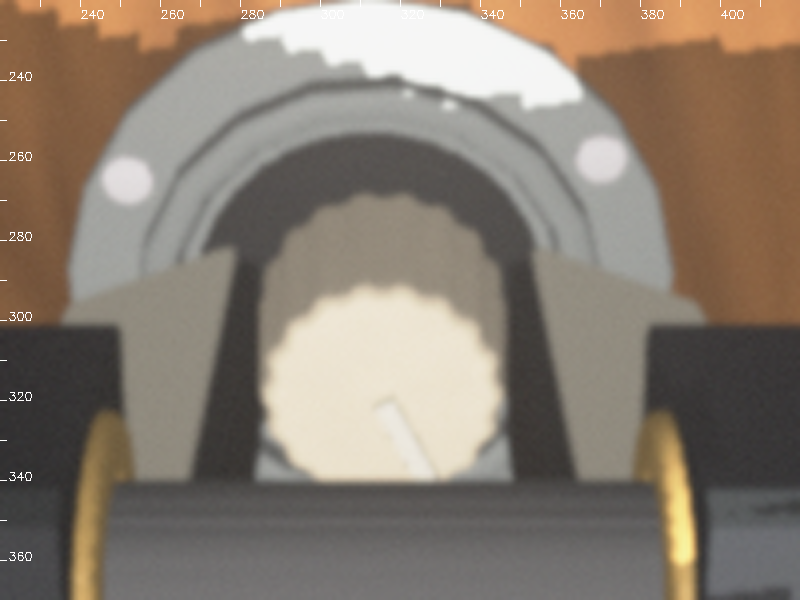

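View pics/s5.png

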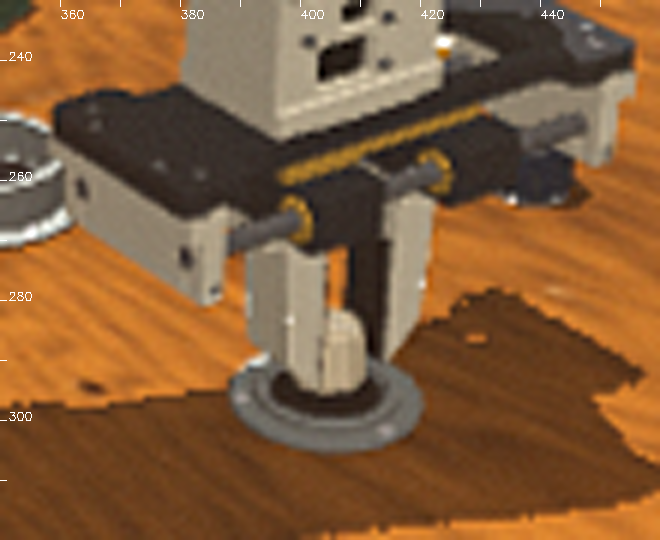

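Emit:
{"api": "arm_command", "payload": {
  "commands": [
    [[1, -0.15, 0, -0.3, 0, 0, 0], [1, 0, 0, -0.15, 0, 0, 0], [1, 0, 0, 0, 0, 0, 0], [1, 0, 0, 0, 0, 0, 0]]
  ]
}}

```text
t: 6.93
tcp_pos: [0.6213, -0.1797, 0.0103]
tcp_rot: [-0.0, 0.759, 0.651, -0.0]
ft_force: [-1.3, -0.2, 1.7]
width: 0.0248
```

Emit:
{"api": "arm_command", "payload": {
  "commands": [
    [[1, 0, 0, -0.05, 0, 0, 0], [1, 0, 0, 0, 0, 0, 0]]
  ]
}}

```text
t: 7.1
tcp_pos: [0.6213, -0.1797, 0.0103]
tcp_rot: [-0.0, 0.759, 0.651, 0.0]
ft_force: [-3.2, 1.2, 6.1]
width: 0.0254
```

Emit:
{"api": "arm_command", "payload": {
  "commands": [
    [[0.4, 0, 0, 0, 0, 0, 0], [0.35, 0, 0, 0, 0, 0, 0], [0.3, 0, 0, 0, 0, 0, 0], [0.2, 0, 0, 0, 0, 0, 0], [0.2, 0, 0, 0, 0, 0, 0], [0, 0, 0, 0, 0, 0, 0], [0, 0, 0, 0.5, 0, 0, 0], [0, 0, 0, 1.5, 0, 0, 0], [0, 0, 0, 3, 0, 0, 0], [-1, 0, 0, 3, 0, 0, 0], [-1, 0, 0, 4, 0, 0, 0], [-1, 0, 0, 3, 0, 0, 0]]
  ]
}}

```text
t: 8.1
tcp_pos: [0.6216, -0.1801, 0.1628]
tcp_rot: [0.001, 0.759, 0.651, 0.0]
ft_force: [1.3, -0.1, 0.4]
width: 0.0615
```

```bash
python3 - <<'E'
from m import *
s=r.get_state();print(s["tcp_pos"],s["width"],s["ft_force"])
c=vision.camera("wrist"); crop(c,220,150,200,150,4,"w6")
c=vision.camera("scene"); crop(c,350,230,110,90,6,"s6")
E
```

```text
[ 0.62158068 -0.18009105  0.16282425] 0.06151906248461904 [ 1.26064024 -0.10827455  0.40641502]
```

View pics/w6.png

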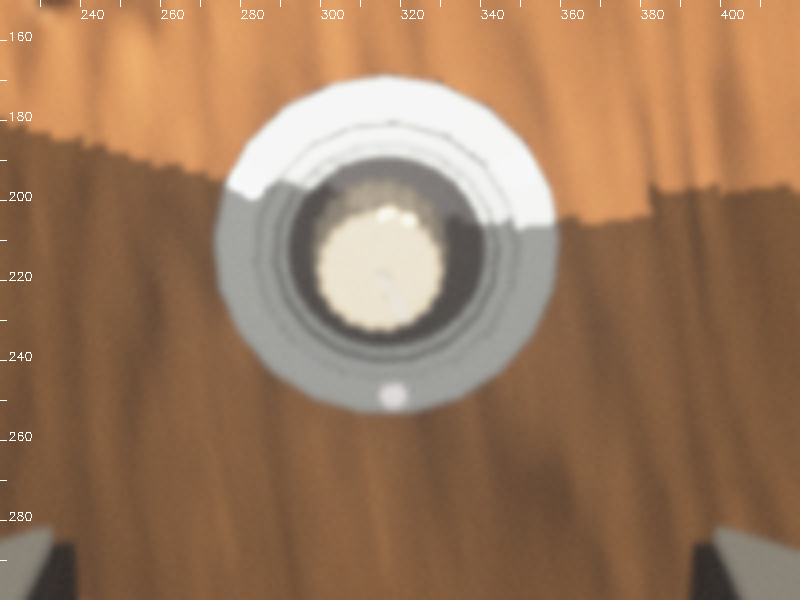

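View pics/s6.png

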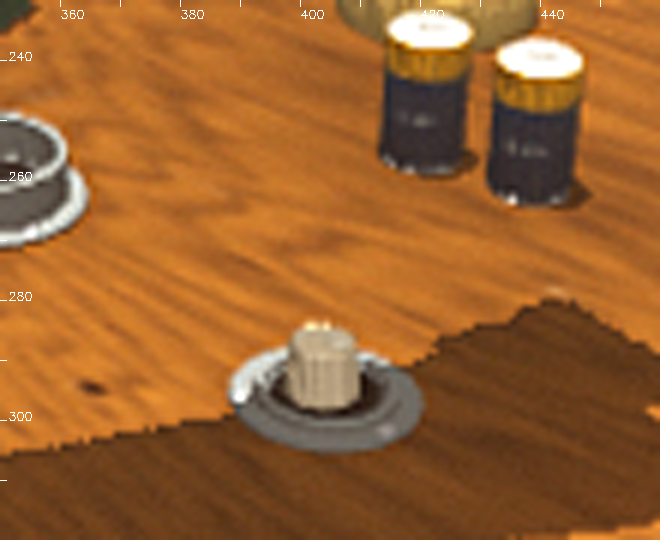

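The knob is upright in the small dish: wrist view (313,217), inside the floor circle at (314,213). Next, the jar.

Emit:
{"api": "arm_command", "payload": {
  "commands": [
    [[-1, -0.7, 1.3, 2, 0, 0, 0], [-1, -1.5, 2.8, 2, 0, 0, 0], [-1, -1.5, 2.8, 1, 0, 0, 0], [-1, -1.5, 2.8, 0, 0, 0, 0], [-1, -1.5, 2.8, 0, 0, 0, 0], [-1, -1.5, 2.8, 0, 0, 0, 0], [-1, -1.5, 2.8, 0, 0, 0, 0], [-1, -1.5, 2.8, 0, 0, 0, 0], [-1, -1.5, 2.8, 0, 0, 0, 0], [-1, -1.0, 1.9, 0, 0, 0, 0], [-1, -0.5, 0.9, 0, 0, 0, 0], [-1, 0, 0, 0, 0, 0, 0], [-1, 0, 0, 0, 0, 0, 0]]
  ]
}}

```text
t: 9.28
tcp_pos: [0.4792, 0.0854, 0.2097]
tcp_rot: [0.0, 0.759, 0.651, 0.0]
ft_force: [0.3, -1.2, 0.4]
width: 0.092
```

```bash
python3 - <<'E'
from m import *
s=r.get_state();print(s["tcp_pos"],s["width"],s["ft_force"])
c=vision.camera("wrist"); crop(c,220,160,200,150,4,"w7")
print(proj(c,(.4785,.085,.146)))
E
```

```text
[0.47924416 0.08539621 0.20972104] 0.09200750357224216 [ 0.25610146 -1.21468288  0.36100238]
[[314.92256275 253.41822515]]
```

View pics/w7.png

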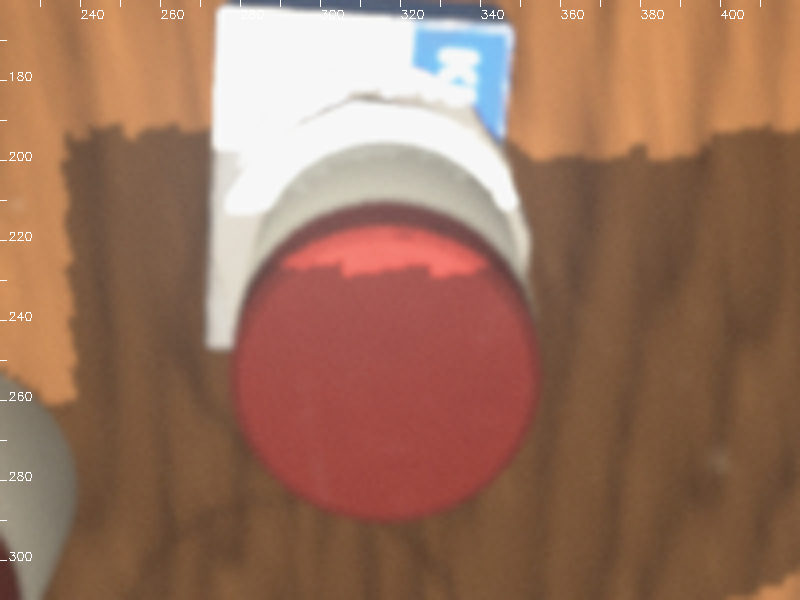

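Emit:
{"api": "arm_command", "payload": {
  "commands": [
    [[-1, 0, 0, -2, 0, 0, 0], [-1, 0, 0, -3, 0, 0, 0], [-1, 0, 0, -2.5, 0, 0, 0], [-1, 0, 0, -1.5, 0, 0, 0], [-1, 0, 0, -0.5, 0, 0, 0], [-1, 0, 0, 0, 0, 0, 0], [-1, 0, 0, 0, 0, 0, 0]]
  ]
}}

```text
t: 9.92
tcp_pos: [0.4801, 0.0845, 0.1152]
tcp_rot: [0.0, 0.76, 0.65, 0.0]
ft_force: [0.3, -0.8, -0.2]
width: 0.0919
```

```bash
python3 - <<'E'
from m import *
s=r.get_state();print(s["tcp_pos"],s["width"],s["ft_force"])
c=vision.camera("wrist"); cv2.imwrite("pics/w8.png",c["image"][:,:,::-1])
E
```

```text
[0.4800592  0.08449311 0.11523384] 0.09186911371199875 [ 0.25452984 -0.7867843  -0.24183156]
```

View pics/w8.png

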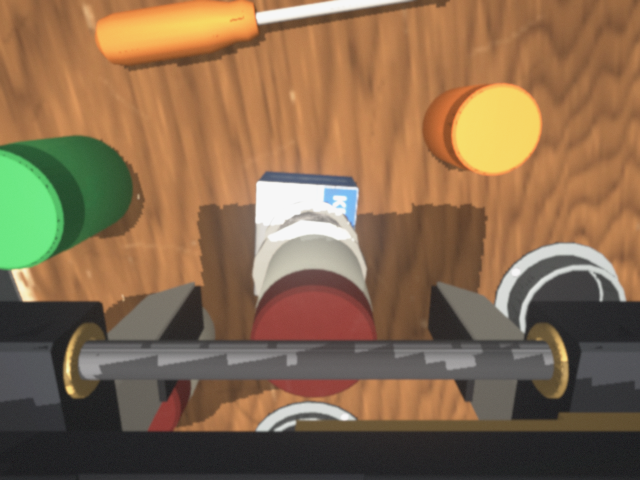

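Emit:
{"api": "arm_command", "payload": {
  "commands": [
    [[-0.5, -0.1, 0, -0.3, 0, 0, 0], [-0.3, 0, 0, 0, 0, 0, 0], [-0.1, 0, 0, 0, 0, 0, 0], [0, 0, 0, 0, 0, 0, 0], [0.1, 0, 0, 0, 0, 0, 0], [0.3, 0, 0, 0, 0, 0, 0], [1, 0, 0, 0, 0, 0, 0], [1, 0, 0, 0, 0, 0, 0], [1, 0, 0, 0, 0, 0, 0], [1, 0, 0, 0, 0, 0, 0]]
  ],
  "squeeze": 15
}}

```text
t: 10.8
tcp_pos: [0.4785, 0.0854, 0.1118]
tcp_rot: [0.0, 0.759, 0.651, 0.0]
ft_force: [0.4, 0.0, -0.0]
width: 0.0446
```

Emit:
{"api": "arm_command", "payload": {
  "commands": [
    [[1, 0, 0, 0.3, 0, 0, 0], [1, 0, 0, 0.7, 0, 0, 0], [1, 0, 0, 1.5, 0, 0, 0], [1, 0, 0, 1.5, 0, 0, 0], [1, 1, -0.5, 0, 0, 0, 0], [1, 2.5, -1.2, 0, 0, 0, 0], [1, 3, -1.5, 0, 0, 0, 0], [1, 3, -1.5, 0, 0, 0, 0], [1, 3, -1.5, 0, 0, 0, 0], [1, 2.2, -1.0, 0, 0, 0, 0], [1, 1, -0.5, 0, 0, 0, 0], [1, 0, 0, -1, 0, 0, 0], [1, 0, 0, -2, 0, 0, 0], [1, 0, 0, -2, 0, 0, 0], [1, 0, 0, 0, 0, 0, 0], [1, 0, 0, 0, 0, 0, 0]]
  ]
}}

```text
t: 12.13
tcp_pos: [0.6338, 0.0086, 0.1004]
tcp_rot: [-0.001, 0.759, 0.651, -0.001]
ft_force: [-0.3, -1.0, -0.4]
width: 0.0443
```

```bash
python3 - <<'E'
from m import *
s=r.get_state();print(s["tcp_pos"],s["width"],s["ft_force"])
c=vision.camera("wrist"); cv2.imwrite("pics/w9.png",c["image"][:,:,::-1])
print(proj(c,[(.6354,.0088,.003),(*s["tcp_pos"][:2],s["tcp_pos"][2]-.027)]))
c=vision.camera("scene"); crop(c,280,170,130,110,6,"s9")
c=vision.camera("top"); crop(c,225,215,70,60,8,"t9")
E
```

```text
[0.63378422 0.00864754 0.10043566] 0.04427072562229247 [-0.31926918 -1.00702608 -0.36065124]
[[319.13630666 234.35313737]
 [316.48745481 278.13616234]]
```

View pics/w9.png

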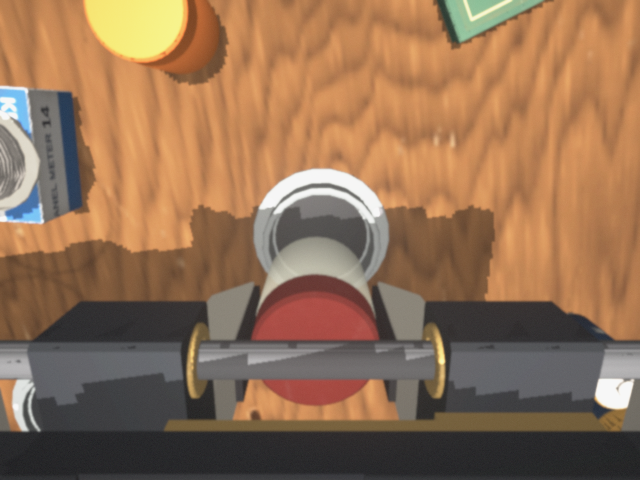

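View pics/s9.png

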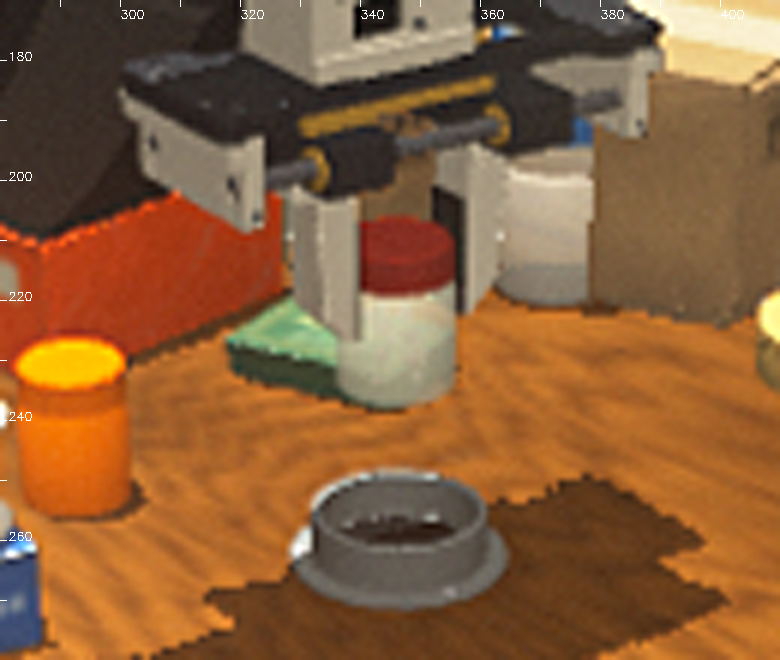

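View pics/t9.png

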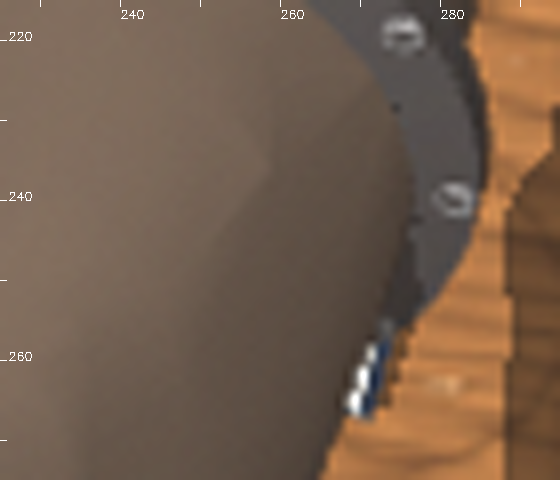

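Emit:
{"api": "arm_command", "payload": {
  "commands": [
    [[1, 0.25, 0, -1, 0, 0, 0], [1, 0, 0, -1.5, 0, 0, 0], [1, 0, 0, -1.5, 0, 0, 0], [1, 0, 0, -1.5, 0, 0, 0], [1, 0, 0, -0.7, 0, 0, 0], [1, 0, 0, -0.3, 0, 0, 0], [1, 0, 0, 0, 0, 0, 0], [1, 0, 0, 0, 0, 0, 0]]
  ]
}}

```text
t: 12.95
tcp_pos: [0.6384, 0.0083, 0.0374]
tcp_rot: [0.0, 0.759, 0.651, 0.0]
ft_force: [-0.1, -0.3, 0.4]
width: 0.0452
```

```bash
python3 - <<'E'
from m import *
s=r.get_state();print(s["tcp_pos"],s["width"],s["ft_force"])
c=vision.camera("wrist"); cv2.imwrite("pics/w10.png",c["image"][:,:,::-1])
c=vision.camera("scene"); crop(c,280,190,130,100,6,"s10")
E
```

```text
[0.6384107  0.00825701 0.0373736 ] 0.045167347641174665 [-0.06589558 -0.27929978  0.40046805]
```

View pics/w10.png

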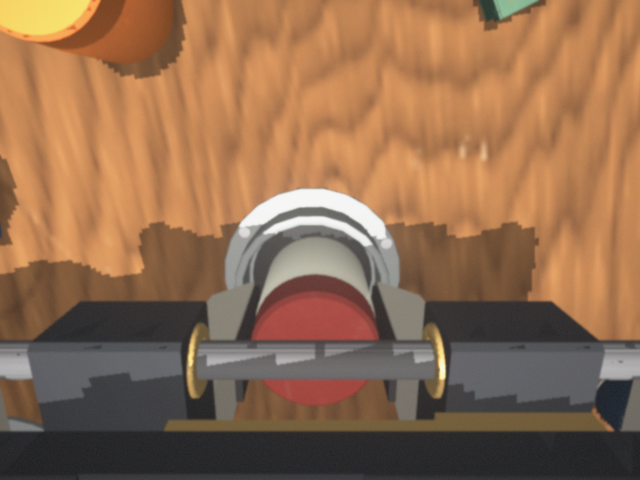

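View pics/s10.png

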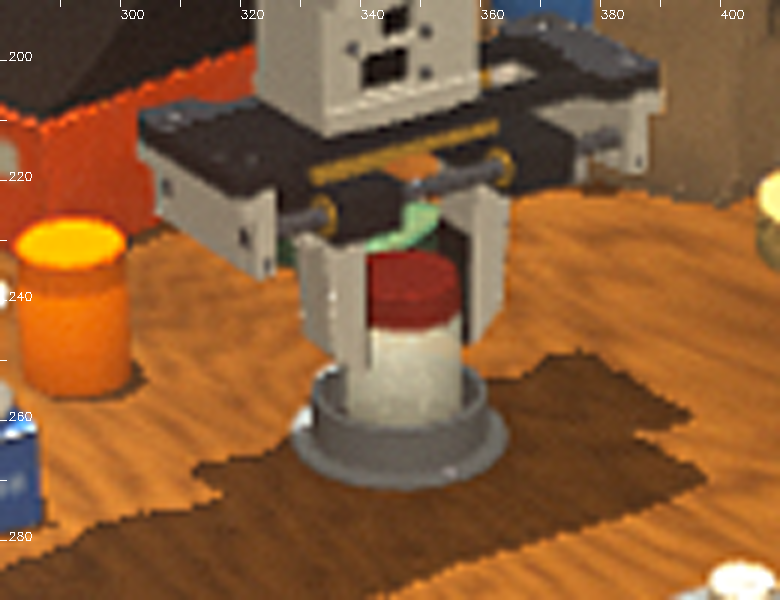

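Emit:
{"api": "arm_command", "payload": {
  "commands": [
    [[1, -0.1, 0, -0.3, 0, 0, 0], [1, 0, 0, -0.2, 0, 0, 0], [1, 0, 0, -0.1, 0, 0, 0], [1, 0, 0, 0, 0, 0, 0], [1, 0, 0, 0, 0, 0, 0]]
  ]
}}

```text
t: 13.47
tcp_pos: [0.6368, 0.0084, 0.0308]
tcp_rot: [-0.0, 0.759, 0.651, -0.0]
ft_force: [-0.1, 0.8, 1.0]
width: 0.045
```

Emit:
{"api": "arm_command", "payload": {
  "commands": [
    [[1, 0, 0, -0.05, 0, 0, 0], [1, 0, 0, -0.03, 0, 0, 0], [1, 0, 0, 0, 0, 0, 0]]
  ]
}}

```text
t: 13.72
tcp_pos: [0.6369, 0.0084, 0.0307]
tcp_rot: [-0.0, 0.759, 0.651, 0.0]
ft_force: [-3.1, 1.5, 9.8]
width: 0.0447
```

Emit:
{"api": "arm_command", "payload": {
  "commands": [
    [[0, 0, 0, 0, 0, 0, 0], [-0.05, 0, 0, 0, 0, 0, 0], [-0.15, 0, 0, 0, 0, 0, 0], [-0.3, 0, 0, 0, 0, 0, 0], [-0.3, 0, 0, 0, 0, 0, 0], [-0.4, 0, 0, 0.3, 0, 0, 0], [-0.4, 0, 0, 1.5, 0, 0, 0], [-0.4, 0, 0, 3, 0, 0, 0], [-0.4, 0, 0, 4, 0, 0, 0], [-1, 0, 0, 4, 0, 0, 0], [-1, 0, 0, 2, 0, 0, 0], [-1, 0, 0, 0, 0, 0, 0]]
  ]
}}

```text
t: 14.72
tcp_pos: [0.6399, 0.0079, 0.1838]
tcp_rot: [0.003, 0.759, 0.651, 0.004]
ft_force: [1.0, -0.1, 0.3]
width: 0.0796
```

```bash
python3 - <<'E'
from m import *
s=r.get_state();print(s["tcp_pos"],s["width"],s["ft_force"])
c=vision.camera("wrist"); cv2.imwrite("pics/w11.png",c["image"][:,:,::-1])
c=vision.camera("scene"); crop(c,240,200,130,100,6,"s11")
E
```

```text
[0.63985963 0.0078582  0.18378543] 0.07961892964191551 [ 0.99522569 -0.12725337  0.25423441]
```

View pics/w11.png

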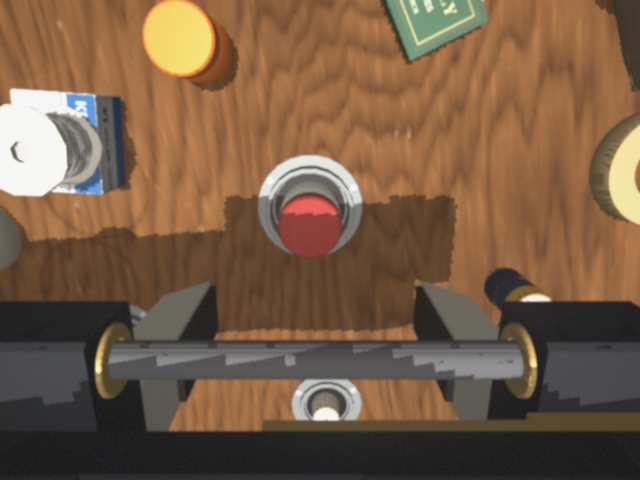

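View pics/s11.png

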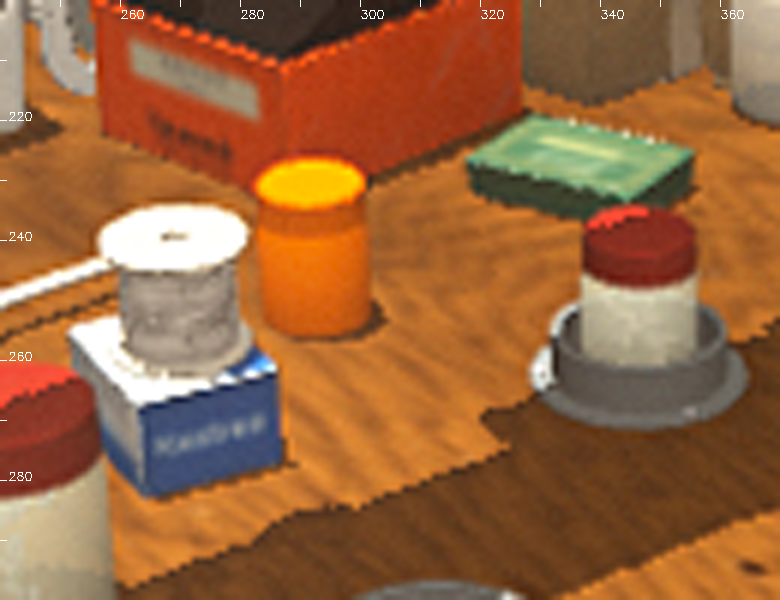

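The jar stands in the tall cup (wrist (310,220), scene (346,255)). Next, the reel.

Emit:
{"api": "arm_command", "payload": {
  "commands": [
    [[-1, -1.5, 0.7, 0, 0, 0, 0], [-1, -3, 1.5, 0, 0, 0, 0], [-1, -3, 1.5, 0, 0, 0, 0], [-1, -3, 1.5, 0, 0, 0, 0], [-1, -3, 1.5, 0, 0, 0, 0], [-1, -2, 0.9, -1, 0, 0, 0], [-1, -0.5, 0.2, -1, 0, 0, 0], [-1, 0, 0, 0, 0, 0, 0], [-1, 0, 0, 0, 0, 0, 0], [-1, 0, 0, 0, 0, 0, 0]]
  ]
}}

```text
t: 15.65
tcp_pos: [0.4775, 0.0858, 0.1578]
tcp_rot: [0.0, 0.76, 0.65, -0.0]
ft_force: [0.3, -0.1, 0.1]
width: 0.0918
```

```bash
python3 - <<'E'
from m import *
s=r.get_state();print(s["tcp_pos"],s["width"],s["ft_force"],s["tcp_rot"])
c=vision.camera("wrist"); cv2.imwrite("pics/w12.png",c["image"][:,:,::-1]);crop(c,220,140,200,150,4,"w12b")
print(proj(c,[(.478,.086,.085),(.471,.087,.04)]))
E
```

```text
[0.47749485 0.08582581 0.15781588] 0.09184080381443468 [ 0.33836914 -0.10258645  0.13871686] [ 2.80069336e-04  7.59547878e-01  6.50451278e-01 -2.77753652e-04]
[[316.920226   246.87296736]
 [306.16548734 225.95415626]]
```

View pics/w12b.png

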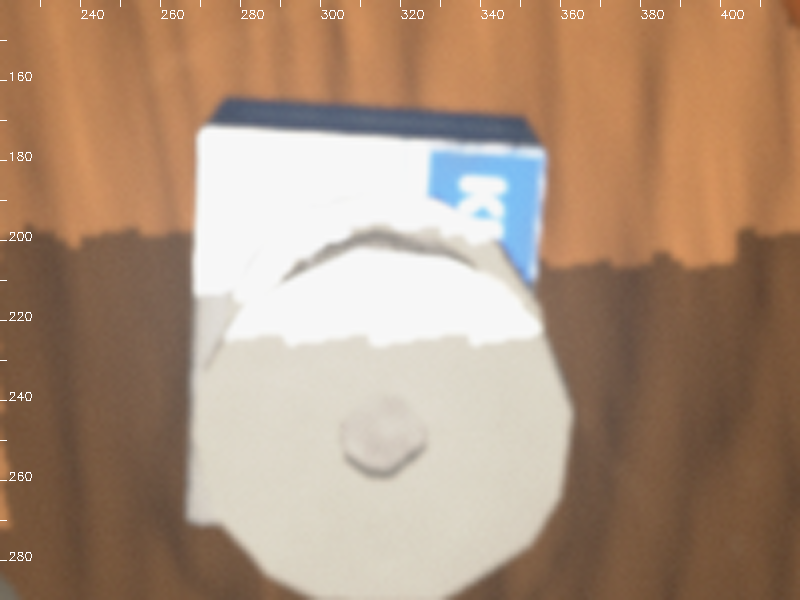

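View pics/w12.png

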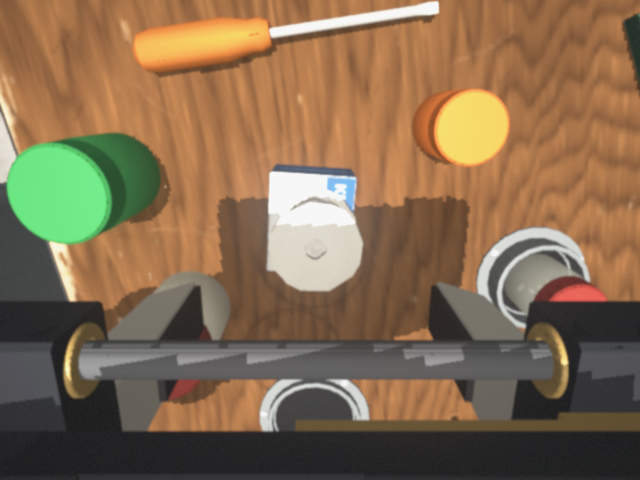

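Emit:
{"api": "arm_command", "payload": {
  "commands": [
    [[-1, 0, 0, -2, 0, 0, 0], [-1, 0, 0, -3, 0, 0, 0], [-1, 0, 0, -2.5, 0, 0, 0], [-1, 0, 0, -1.3, 0, 0, 0], [-1, 0, 0, -0.5, 0, 0, 0], [-1, 0, 0, 0, 0, 0, 0], [-1, 0, 0, 0, 0, 0, 0]]
  ]
}}

```text
t: 16.28
tcp_pos: [0.4777, 0.086, 0.0654]
tcp_rot: [0.0, 0.76, 0.65, 0.0]
ft_force: [-0.3, 0.2, 0.8]
width: 0.0917
```

```bash
python3 - <<'E'
from m import *
s=r.get_state();print(s["tcp_pos"],s["width"],s["ft_force"])
c=vision.camera("wrist"); cv2.imwrite("pics/w13.png",c["image"][:,:,::-1])
c=vision.camera("scene"); crop(c,200,180,130,100,6,"s13")
E
```

```text
[0.47774221 0.08599532 0.06544019] 0.09166907019494026 [-0.34827378  0.20823455  0.75644852]
```

View pics/w13.png

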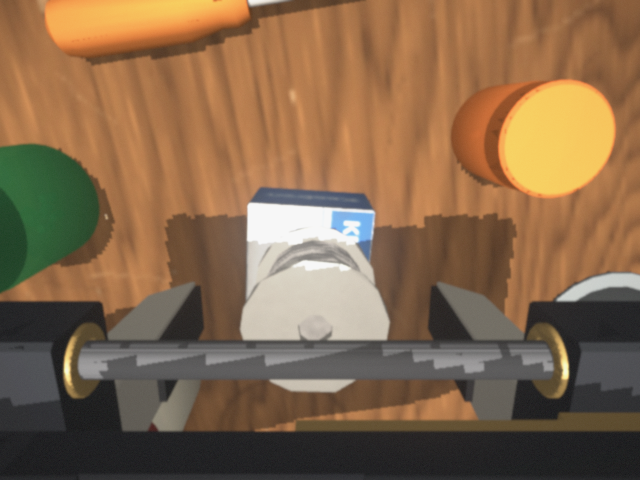

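View pics/s13.png

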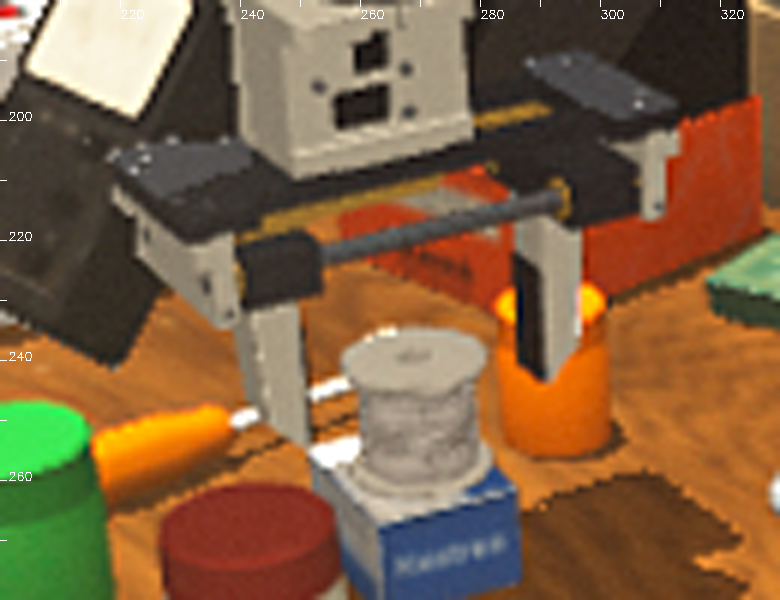

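Emit:
{"api": "arm_command", "payload": {
  "commands": [
    [[-0.7, 0, 0, -0.15, 0, 0, 0], [-0.5, 0, 0, 0, 0, 0, 0], [-0.3, 0, 0, 0, 0, 0, 0], [-0.2, 0, 0, 0, 0, 0, 0], [-0.1, 0, 0, 0, 0, 0, 0], [0.2, 0, 0, 0, 0, 0, 0], [1, 0, 0, 0, 0, 0, 0], [1, 0, 0, 0, 0, 0, 0], [1, 0, 0, 0, 0, 0, 0], [1, 0, 0, 0, 0, 0, 0]]
  ],
  "squeeze": 20
}}

```text
t: 17.22
tcp_pos: [0.4771, 0.0863, 0.0635]
tcp_rot: [0.0, 0.759, 0.651, 0.0]
ft_force: [1.7, -1.0, -0.4]
width: 0.0514
```

```bash
python3 - <<'E'
from m import *
s=r.get_state();print(s["tcp_pos"],s["width"],s["ft_force"])
c=vision.camera("wrist"); crop(c,220,180,200,150,4,"w14")
c=vision.camera("scene"); crop(c,220,200,100,80,8,"s14")
E
```

```text
[0.47710212 0.08634133 0.06350533] 0.05143062871148499 [ 1.67757019 -0.95656615 -0.4333198 ]
```

View pics/w14.png

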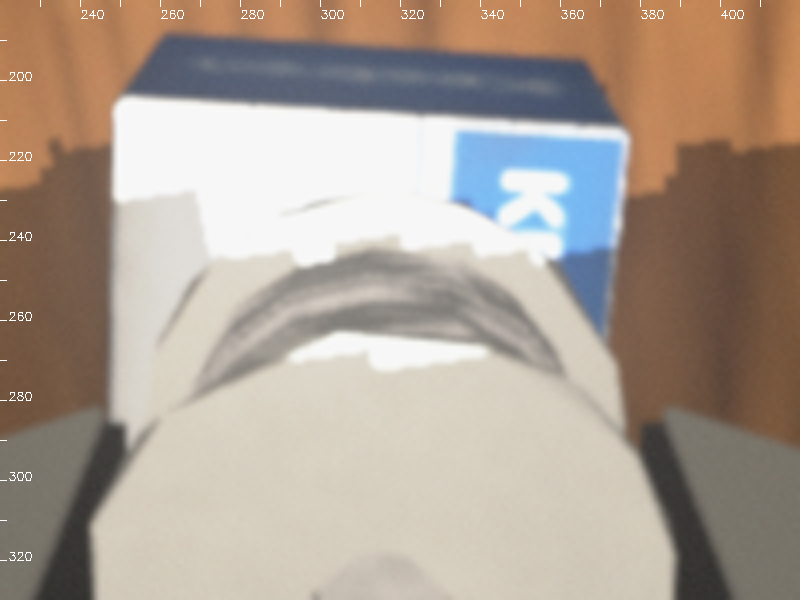

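View pics/s14.png

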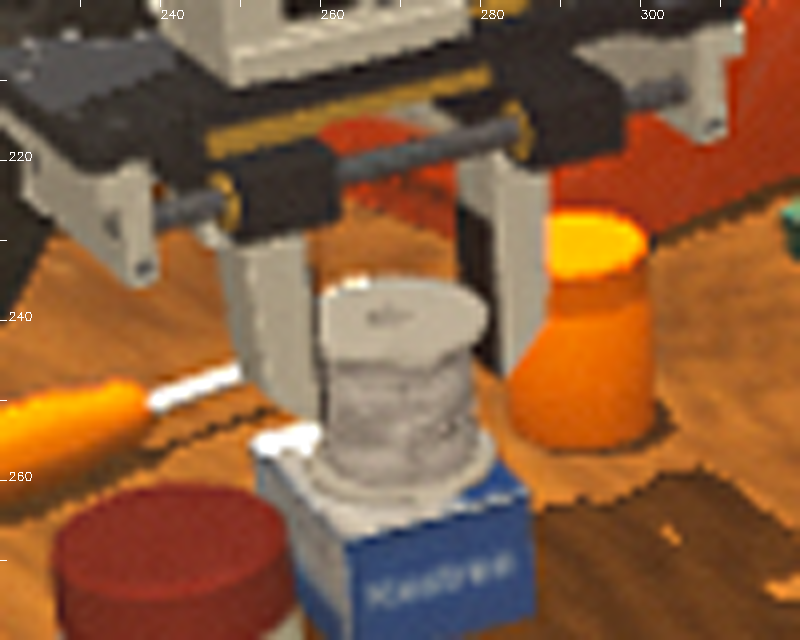

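Emit:
{"api": "arm_command", "payload": {
  "commands": [
    [[1, 0, 0, 0.3, 0, 0, 0], [1, 0, 0, 0.7, 0, 0, 0], [1, 0, 0, 1, 0, 0, 0], [1, 0, 0, 2, 0, 0, 0], [1, 0, 0, 2, 0, 0, 0], [1, 0, 0, 1.5, 0, 0, 0], [1, 0, 0, 0.5, 0, 0, 0], [1, 0, 0, 0, 0, 0, 0]]
  ],
  "squeeze": 30
}}

```text
t: 17.98
tcp_pos: [0.4776, 0.0867, 0.145]
tcp_rot: [0.0, 0.759, 0.651, 0.001]
ft_force: [-0.0, 0.1, -1.8]
width: 0.0508
```

```bash
python3 - <<'E'
from m import *
s=r.get_state();print(s["tcp_pos"],s["width"],s["ft_force"],s["wrist_torque"])
c=vision.camera("scene"); crop(c,220,160,100,100,6,"s15")
E
```

```text
[0.47763991 0.08665165 0.14504916] 0.05082088715353252 [-0.02723125  0.0660977  -1.80140638] [-0.05917851  0.05169594 -0.00787523]
```

View pics/s15.png

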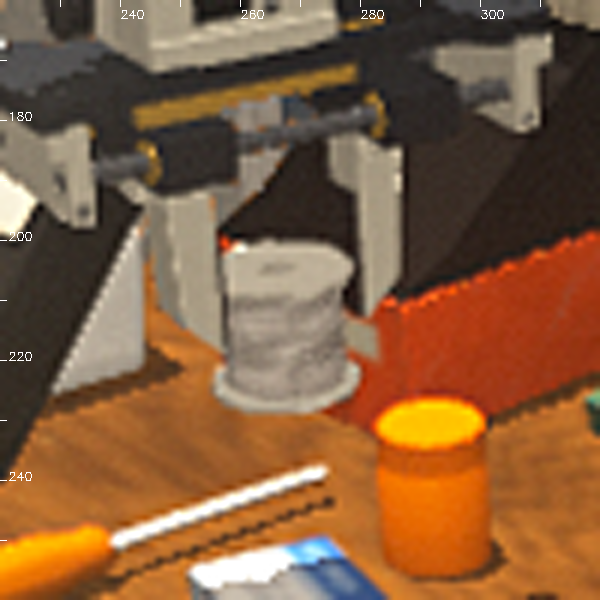

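Emit:
{"api": "arm_command", "payload": {
  "commands": [
    [[1, -0.1, -0.6, 0, 0, 0, 0], [1, -0.3, -1.8, 0, 0, 0, 0], [1, -0.4, -2.4, 0, 0, 0, 0], [1, -0.4, -2.4, 0, 0, 0, 0], [1, -0.4, -2.4, 0, 0, 0, 0], [1, -0.4, -2.4, 0, 0, 0, 0], [1, -0.4, -2.4, 0, 0, 0, 0], [1, -0.4, -2, 0, 0, 0, 0], [1, -0.2, -1.2, 0, 0, 0, 0], [1, 0, -0.4, -1, 0, 0, 0], [1, 0, 0, -2, 0, 0, 0], [1, 0, 0, -1.5, 0, 0, 0], [1, 0, 0, -0.5, 0, 0, 0], [1, 0, 0, 0, 0, 0, 0], [1, 0, 0, 0, 0, 0, 0]]
  ]
}}

```text
t: 19.28
tcp_pos: [0.4465, -0.0935, 0.093]
tcp_rot: [-0.0, 0.759, 0.651, -0.001]
ft_force: [0.7, 0.4, -1.4]
width: 0.0509
```

```bash
python3 - <<'E'
from m import *
s=r.get_state();print(s["tcp_pos"],s["width"],s["ft_force"])
c=vision.camera("wrist"); cv2.imwrite("pics/w16.png",c["image"][:,:,::-1])
print(proj(c,[(.4469,-.0935,.003),(*s["tcp_pos"][:2],s["tcp_pos"][2]-.0235)]))
c=vision.camera("scene"); crop(c,260,200,110,135,5,"s16")
E
```

```text
[ 0.44654251 -0.09346522  0.0930171 ] 0.05092017693182868 [ 0.69384822  0.39802081 -1.37631342]
[[316.94151081 238.41749691]
 [316.42120468 281.01117365]]
```

View pics/w16.png

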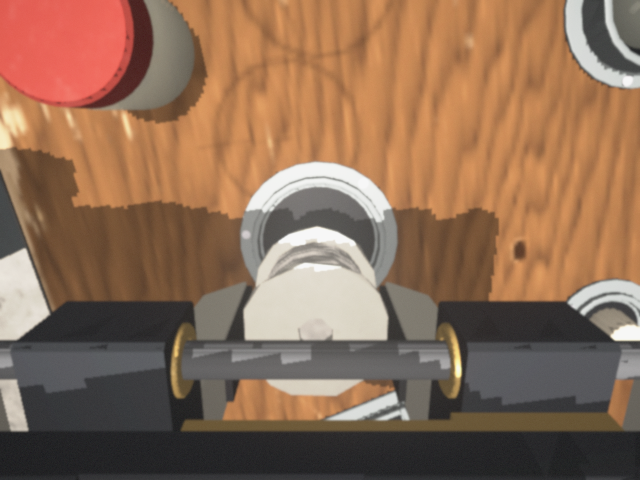

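View pics/s16.png

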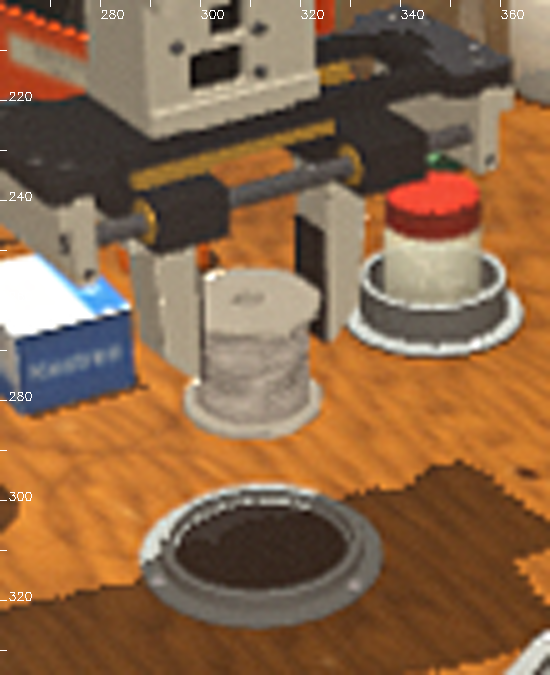

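Emit:
{"api": "arm_command", "payload": {
  "commands": [
    [[1, 0.1, 0, -1, 0, 0, 0], [1, 0, 0, -1.5, 0, 0, 0], [1, 0, 0, -1.5, 0, 0, 0], [1, 0, 0, -1, 0, 0, 0], [1, 0, 0, -0.5, 0, 0, 0], [1, 0, 0, -0.3, 0, 0, 0], [1, 0, 0, -0.2, 0, 0, 0], [1, 0, 0, 0, 0, 0, 0], [1, 0, 0, 0, 0, 0, 0]]
  ]
}}

```text
t: 20.13
tcp_pos: [0.4482, -0.0937, 0.0338]
tcp_rot: [0.0, 0.759, 0.651, 0.0]
ft_force: [-0.2, -0.6, -1.5]
width: 0.0507
```

```bash
python3 - <<'E'
from m import *
s=r.get_state();print(s["tcp_pos"],s["width"],s["ft_force"])
c=vision.camera("wrist"); cv2.imwrite("pics/w17.png",c["image"][:,:,::-1])
c=vision.camera("scene"); crop(c,260,225,110,110,5,"s17")
E
```

```text
[ 0.44817352 -0.09370302  0.03379097] 0.050695930391471716 [-0.15355788 -0.64037161 -1.46342937]
```

View pics/w17.png

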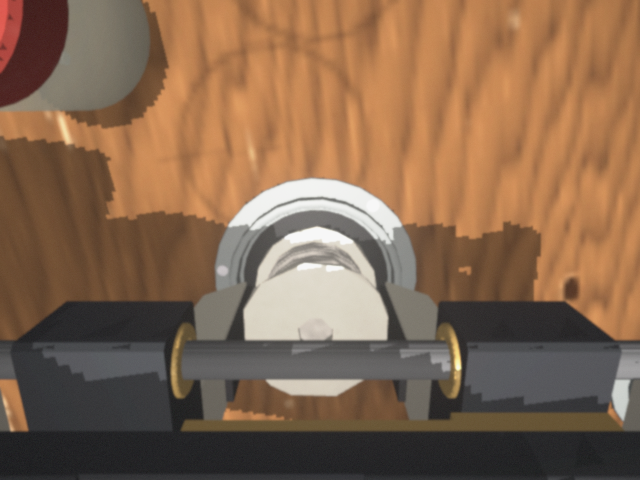

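View pics/s17.png

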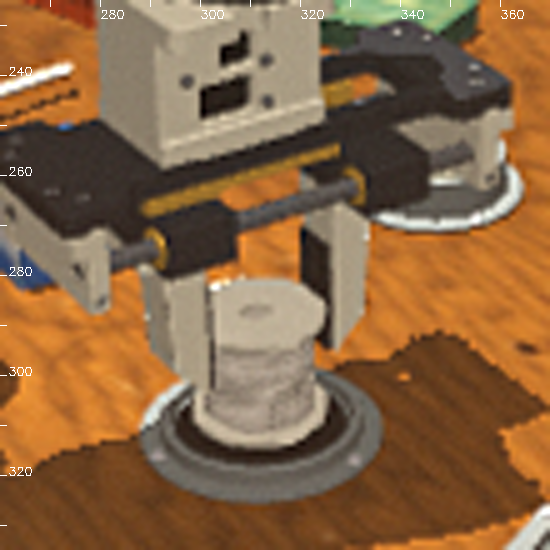

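Emit:
{"api": "arm_command", "payload": {
  "commands": [
    [[1, 0, 0, -0.3, 0, 0, 0], [1, 0, 0, -0.2, 0, 0, 0], [1, 0, 0, -0.05, 0, 0, 0], [1, 0, 0, 0, 0, 0, 0], [1, 0, 0, 0, 0, 0, 0]]
  ]
}}

```text
t: 20.65
tcp_pos: [0.4478, -0.0937, 0.0279]
tcp_rot: [-0.0, 0.759, 0.651, -0.0]
ft_force: [0.6, -0.9, -2.0]
width: 0.0509
```

Emit:
{"api": "arm_command", "payload": {
  "commands": [
    [[1, 0, 0, -0.05, 0, 0, 0], [1, 0, 0, -0.05, 0, 0, 0], [1, 0, 0, 0, 0, 0, 0]]
  ]
}}

```text
t: 20.9
tcp_pos: [0.4481, -0.0937, 0.0273]
tcp_rot: [0.0, 0.759, 0.651, 0.0]
ft_force: [-0.8, 0.3, 6.8]
width: 0.051
```

Emit:
{"api": "arm_command", "payload": {
  "commands": [
    [[-0.15, 0, 0, 0, 0, 0, 0], [-0.2, 0, 0, 0, 0, 0, 0], [-0.4, 0, 0, 0, 0, 0, 0], [-0.7, 0, 0, 0, 0, 0, 0], [-0.9, 0, 0, 0, 0, 0, 0], [-0.9, 0, 0, 0, 0, 0, 0], [-0.9, 0, 0, 0, 0, 0, 0], [-1, 0, 0, 0.3, 0, 0, 0], [-1, 0, 0, 1.5, 0, 0, 0], [-1, 0, 0, 3, 0, 0, 0], [-1, 0, 0, 4, 0, 0, 0], [-1, 0, 0, 4, 0, 0, 0], [-1, 0, 0, 2, 0, 0, 0], [-1, 0, 0, 0, 0, 0, 0]]
  ]
}}

```text
t: 22.07
tcp_pos: [0.4504, -0.0942, 0.1794]
tcp_rot: [0.002, 0.759, 0.651, 0.003]
ft_force: [0.5, -0.7, -0.4]
width: 0.0917
```

```bash
python3 - <<'E'
from m import *
s=r.get_state();print(s["tcp_pos"],s["width"],s["ft_force"])
c=vision.camera("wrist"); cv2.imwrite("pics/w18.png",c["image"][:,:,::-1])
c=vision.camera("top"); crop(c,225,215,70,60,8,"t18")
c=vision.camera("scene"); crop(c,230,225,150,110,5,"s18")
E
```

```text
[ 0.45041288 -0.09418768  0.17937161] 0.09172364966619022 [ 0.54708521 -0.69538332 -0.44319051]
```

View pics/w18.png

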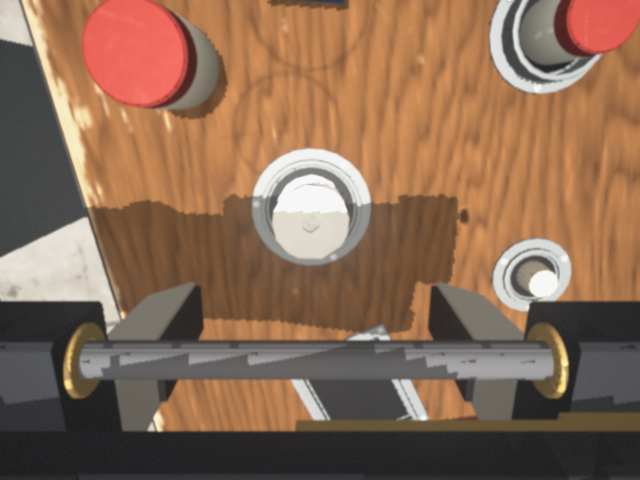

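View pics/s18.png

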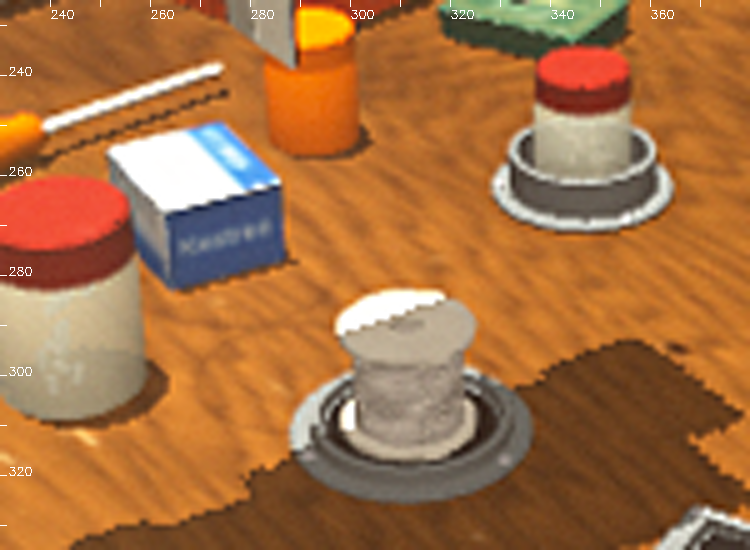

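View pics/t18.png

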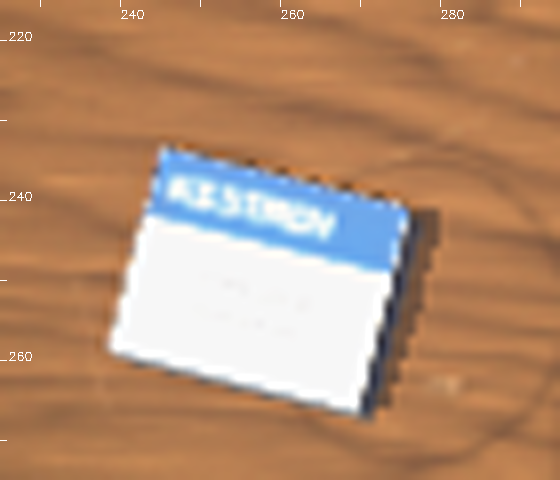

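The reel sits in the wide dish (wrist (311,220)). Only the box is left, with its top corners at about (245,234), (276,241), (270,267) and (239,259) in the top view.

```bash
python3 - <<'E'
from m import *
c=vision.camera("top"); im=c["image"]; hsv=cv2.cvtColor(im,cv2.COLOR_RGB2HSV)
P=[atz(c,u,v,.04) for u,v in [(245.2,233.6),(275.8,240.8),(270.0,266.8),(238.8,259)]]
P=np.array(P); print(P.round(4), P.mean(0).round(4))
for a,b in [(0,1),(3,2)]: d=P[a]-P[b]; print("y axis yaw",np.degrees(np.arctan2(-d[0],d[1])),np.linalg.norm(d))
for a,b in [(0,3),(1,2)]: d=P[a]-P[b]; print("x axis yaw",np.degrees(np.arctan2(d[1],d[0])),np.linalg.norm(d))
# tray fine
g=((hsv[...,1]<70)&(hsv[...,2]>130)); h=blob(g,425,261,38)
ap=cv2.approxPolyDP(h,4,True)[:,0]; 
Q=np.array([atz(c,*p,.003) for p in ap]); print(ap,Q.round(4),Q.mean(0))
E
```

```text
[[0.5061 0.1146 0.04  ]
 [0.4924 0.0493 0.04  ]
 [0.4371 0.0596 0.04  ]
 [0.4519 0.126  0.04  ]] [0.4719 0.0874 0.04  ]
y axis yaw -11.84375863573487 0.06677583331258347
y axis yaw -12.548518533087996 0.06801691598031044
x axis yaw -11.837273140873346 0.05538103393661812
x axis yaw -10.57793575882377 0.05623136889036348
[[442 232]
 [455 275]
 [407 288]
 [395 246]] [[ 0.5244 -0.3078  0.003 ]
 [ 0.4318 -0.3362  0.003 ]
 [ 0.4012 -0.2333  0.003 ]
 [ 0.4913 -0.2063  0.003 ]] [ 0.46217965 -0.27090463  0.003     ]
```

Emit:
{"api": "arm_command", "payload": {
  "commands": [
    [[-1, 0.2, 1.5, 0, 0, 0, 0], [-1, 0.3, 3, 0, 0, 0, 0], [-1, 0.4, 3, 0, 0, 0, -0.5], [-1, 0.4, 3, 0, 0, 0, -0.5], [-1, 0.4, 3, 0, 0, 0, -0.5], [-1, 0.4, 3, 0, 0, 0, -0.5], [-1, 0.2, 1.2, 0, 0, 0, -0.5], [-1, 0, 0.4, 0, 0, 0, 0], [-1, 0, 0, 0, 0, 0, 0], [-1, 0, 0, 0, 0, 0, 0]]
  ]
}}

```text
t: 23.1
tcp_pos: [0.4702, 0.086, 0.1741]
tcp_rot: [0.0, 0.774, 0.634, -0.001]
ft_force: [-0.4, -0.1, 0.1]
width: 0.0917
```

```bash
python3 - <<'E'
from m import *
s=r.get_state();print(s["tcp_pos"],s["width"],s["ft_force"],s["tcp_rot"])
c=vision.camera("wrist"); cv2.imwrite("pics/w19.png",c["image"][:,:,::-1]);crop(c,220,140,200,150,4,"w19b")
E
```

```text
[0.47022016 0.08600606 0.17414102] 0.09167556914723458 [-0.42988154 -0.05259348  0.13935173] [ 3.10732557e-07  7.73536920e-01  6.33750365e-01 -1.05249837e-03]
```

View pics/w19.png

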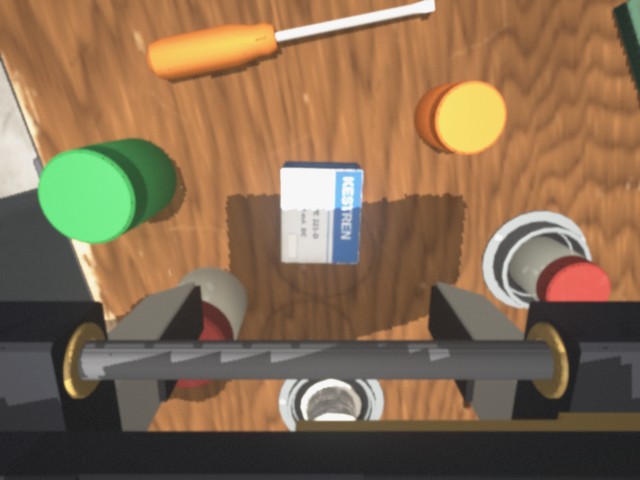

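View pics/w19b.png

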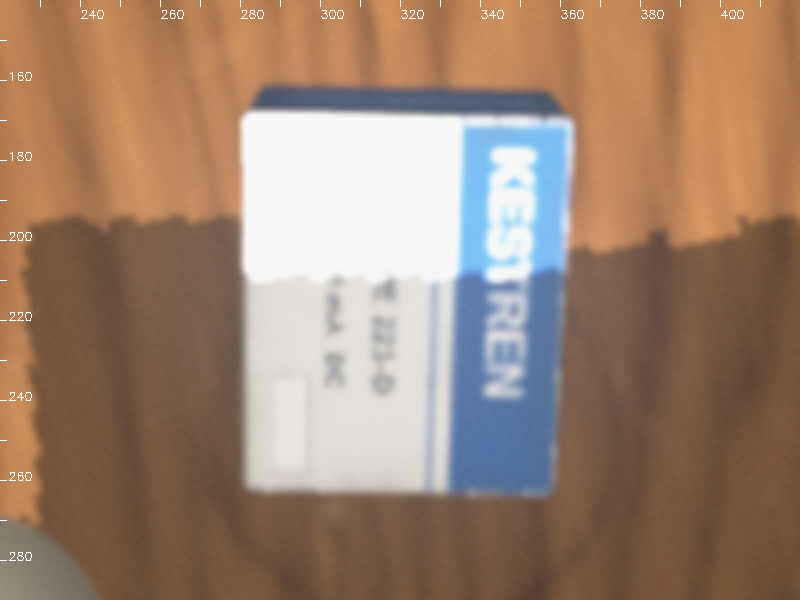

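```bash
python3 - <<'E'
from m import *
c=vision.camera("wrist")
P=np.array([atz(c,u,v,.04) for u,v in [(280.8,168),(363,170),(358.5,263.5),(281.5,262.5)]]); print(P.round(4),P.mean(0).round(4))
for a,b in [(1,0),(2,3)]: d=P[a]-P[b]; print(np.degrees(np.arctan2(d[1],d[0])),np.linalg.norm(d))
for a,b in [(0,3),(1,2)]: d=P[a]-P[b]; print(np.degrees(np.arctan2(-d[0],d[1])),np.linalg.norm(d))
print(quat(c["rotation"]).as_matrix()[:,2])
E
```

```text
[[0.4539 0.1263 0.04  ]
 [0.5087 0.1138 0.04  ]
 [0.4942 0.0472 0.04  ]
 [0.4393 0.0591 0.04  ]] [0.474  0.0866 0.04  ]
-12.761069399339087 0.05623422836733037
-12.148880643343604 0.056207907467085615
-12.28824744017754 0.0687741778630902
-12.308899115298905 0.06817340532621889
[-0.05784296 -0.28236951 -0.95756026]
```

Emit:
{"api": "arm_command", "payload": {
  "commands": [
    [[-1, 0.35, 0.05, -2, 0, 0, -0.9], [-1, 0, 0, -3, 0, 0, 0], [-1, 0, 0, -3, 0, 0, 0], [-1, 0, 0, -3, 0, 0, 0], [-1, 0, 0, -2, 0, 0, 0], [-1, 0, 0, -1, 0, 0, 0], [-1, 0, 0, -0.5, 0, 0, 0], [-1, 0, 0, 0, 0, 0, 0], [-1, 0, 0, 0, 0, 0, 0]]
  ]
}}

```text
t: 23.95
tcp_pos: [0.475, 0.0875, 0.0308]
tcp_rot: [0.0, 0.779, 0.628, 0.001]
ft_force: [-0.4, -0.6, 0.1]
width: 0.0921
```

```bash
python3 - <<'E'
from m import *
s=r.get_state();print(s["tcp_pos"],s["width"],s["ft_force"],s["tcp_rot"])
c=vision.camera("wrist"); cv2.imwrite("pics/w20.png",c["image"][:,:,::-1])
c=vision.camera("scene"); crop(c,190,190,150,120,5,"s20")
E
```

```text
[0.47504055 0.08752192 0.03077651] 0.0920829879317474 [-0.40095702 -0.6070745   0.09668363] [2.43084658e-04 7.78545234e-01 6.27588221e-01 5.32888676e-04]
```

View pics/w20.png

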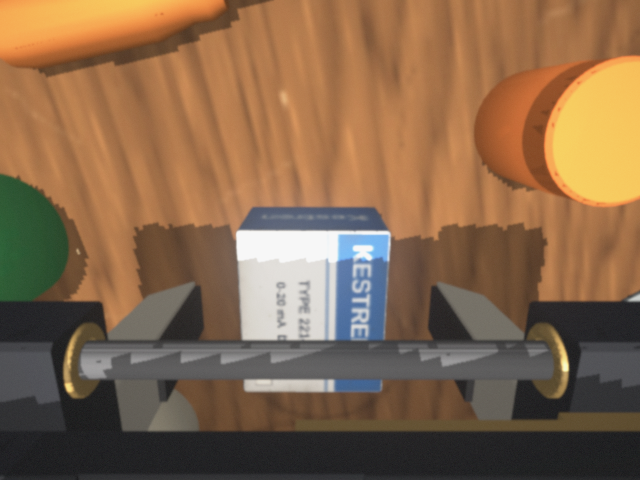

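View pics/s20.png

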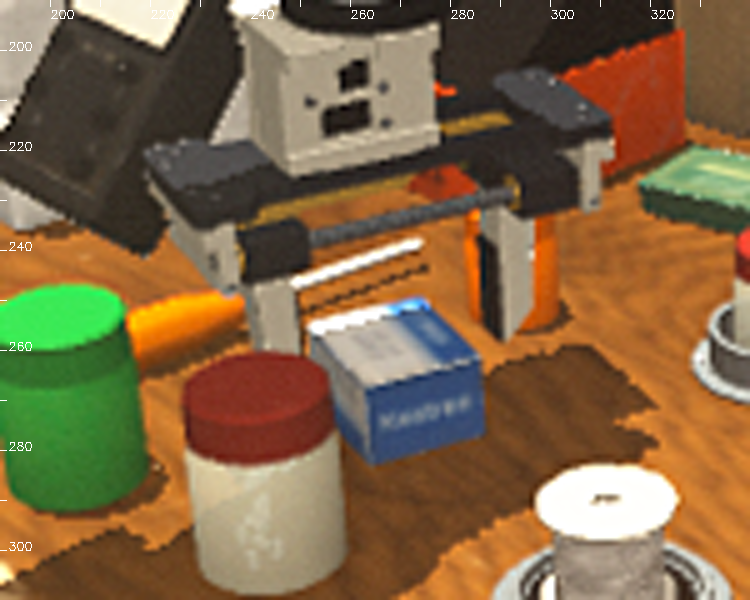

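Emit:
{"api": "arm_command", "payload": {
  "commands": [
    [[-1, -0.1, -0.05, -0.5, 0, 0, 0], [-1, 0, 0, -0.3, 0, 0, 0], [-0.6, 0, 0, 0, 0, 0, 0], [-0.4, 0, 0, 0, 0, 0, 0], [-0.3, 0, 0, 0, 0, 0, 0], [-0.2, 0, 0, 0, 0, 0, 0], [0, 0, 0, 0, 0, 0, 0], [1, 0, 0, 0, 0, 0, 0], [1, 0, 0, 0, 0, 0, 0], [1, 0, 0, 0, 0, 0, 0], [1, 0, 0, 0, 0, 0, 0]]
  ],
  "squeeze": 25
}}

```text
t: 24.97
tcp_pos: [0.4734, 0.0874, 0.022]
tcp_rot: [0.0, 0.778, 0.628, 0.0]
ft_force: [-0.4, -0.1, 0.9]
width: 0.0558
```

Emit:
{"api": "arm_command", "payload": {
  "commands": [
    [[1, 0, 0, 0.3, 0, 0, 0], [1, 0, 0, 1, 0, 0, 0], [1, 0, 0, 2, 0, 0, 0], [1, 0, 0, 3, 0, 0, 0], [1, 0, 0, 3, 0, 0, 0], [1, 0, 0, 2, 0, 0, 0], [1, 0, -1, 0, 0, 0, 2], [1, 0, -2.5, 0, 0, 0, 3], [1, -0.1, -3, 0, 0, 0, 3], [1, -0.1, -3, 0, 0, 0, 3], [1, -0.1, -3, 0, 0, 0, 3], [1, -0.1, -3.3, 0, 0, 0, 3], [1, -0.1, -3.5, 0, 0, 0, 3], [1, -0.1, -3.5, 0, 0, 0, 3], [1, -0.1, -3.5, 0, 0, 0, 3], [1, -0.1, -3.5, 0, 0, 0, 2], [1, -0.1, -3, 0, 0, 0, 1], [1, -0.1, -2, 0, 0, 0, 0], [1, 0, -1, 0, 0, 0, 0], [1, 0, 0, 0, 0, 0, 0]]
  ]
}}

```text
t: 26.63
tcp_pos: [0.4627, -0.273, 0.1355]
tcp_rot: [0.0, 0.598, 0.802, -0.0]
ft_force: [-0.8, 0.5, -1.4]
width: 0.0557
```

Emit:
{"api": "arm_command", "payload": {
  "commands": [
    [[1, 0, 0, -1, 0, 0, 0], [1, 0, 0, 0, 0, 0, 0], [1, 0, 0, 0, 0, 0, 0]]
  ]
}}

```text
t: 26.88
tcp_pos: [0.4632, -0.2682, 0.1241]
tcp_rot: [-0.001, 0.595, 0.804, 0.0]
ft_force: [-0.1, 0.1, -2.0]
width: 0.0554
```

```bash
python3 - <<'E'
from m import *
s=r.get_state();print(s["tcp_pos"],s["width"],s["ft_force"],s["tcp_rot"]);q=s["tcp_rot"];print(2*np.degrees(np.arctan2(q[2],q[1]))-90)
c=vision.camera("wrist"); cv2.imwrite("pics/w21.png",c["image"][:,:,::-1])
c=vision.camera("scene"); crop(c,320,230,150,120,5,"s21")
E
```

```text
[ 0.46317055 -0.26822681  0.12405981] 0.055381581771581555 [-0.08139415  0.07354022 -2.02610769] [-1.21973406e-03  5.95264237e-01  8.03529074e-01  1.66230076e-04]
16.936993113916742
```

View pics/w21.png

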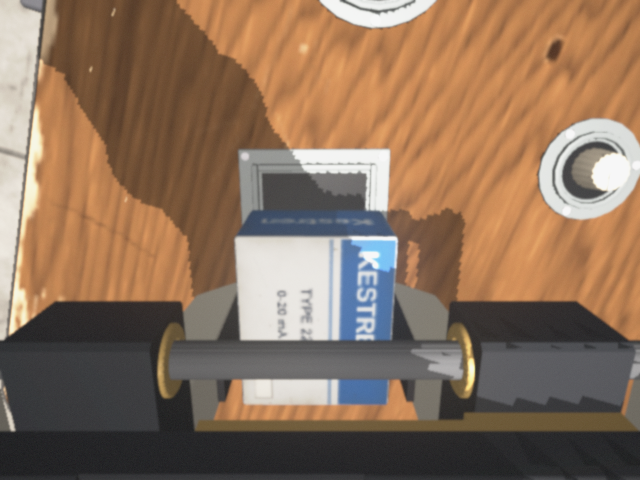

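View pics/s21.png

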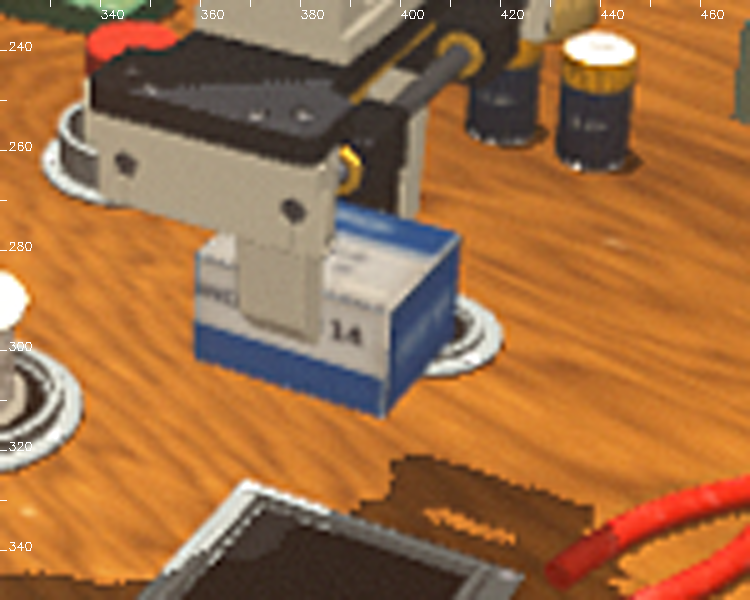

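```bash
python3 - <<'E'
from m import *
s=r.get_state();print(s["tcp_pos"])
c=vision.camera("wrist"); crop(c,225,140,180,80,4,"w22")
a,b=[atz(c,*p,.003) for p in [(239,151),(390,150)]]
d=b-a; y=np.degrees(np.arctan2(d[1],d[0])); print(y,np.linalg.norm(d)); yv=np.array([-d[1],d[0],0])/np.linalg.norm(d)
print("center",(a+b)/2-yv*.055)
print(proj(c,s["tcp_pos"]-[0,0,.022]))
E
```

```text
[ 0.46358659 -0.2690892   0.12473737]
17.315190399892792 0.09763959056868034
center [ 0.46401805 -0.27405217  0.003     ]
[[316.97943194 282.85566688]]
```

View pics/w22.png

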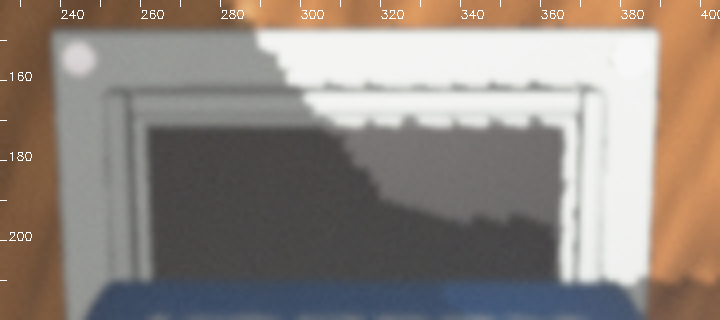

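Emit:
{"api": "arm_command", "payload": {
  "commands": [
    [[1, 0, -0.2, -1, 0, 0, 0], [1, 0, 0, -2, 0, 0, 0], [1, 0, 0, -2, 0, 0, 0], [1, 0, 0, -2, 0, 0, 0], [1, 0, 0, -1, 0, 0, 0], [1, 0, 0, -0.5, 0, 0, 0], [1, 0, 0, 0, 0, 0, 0], [1, 0, 0, 0, 0, 0, 0]]
  ]
}}

```text
t: 27.7
tcp_pos: [0.4636, -0.2729, 0.0403]
tcp_rot: [0.0, 0.596, 0.803, -0.0]
ft_force: [-0.3, -0.3, -1.4]
width: 0.0559
```

```bash
python3 - <<'E'
from m import *
s=r.get_state();print(s["tcp_pos"],s["width"],s["ft_force"]);q=s["tcp_rot"];print(2*np.degrees(np.arctan2(q[2],q[1]))-90)
c=vision.camera("wrist"); cv2.imwrite("pics/w23.png",c["image"][:,:,::-1])
c=vision.camera("scene"); crop(c,320,270,130,110,6,"s23")
E
```

```text
[ 0.46357275 -0.27294809  0.04029245] 0.055882497971750066 [-0.31043042 -0.29773669 -1.44076946]
16.782800168758797
```

View pics/w23.png

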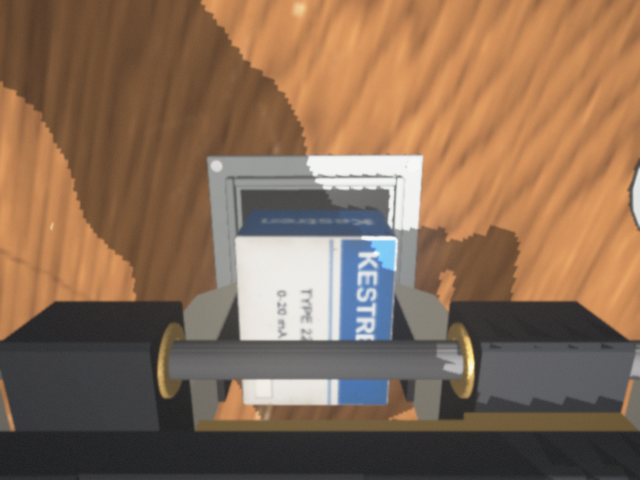

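View pics/s23.png

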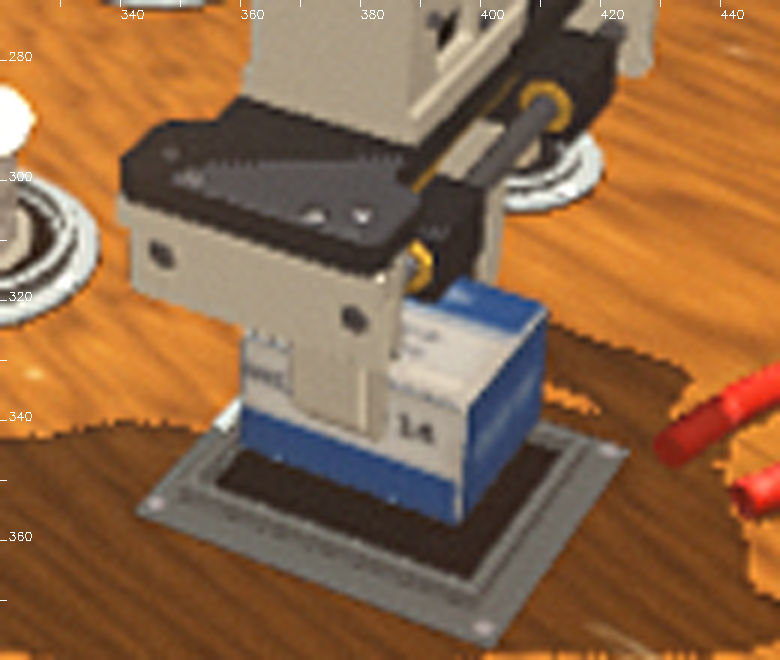

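```bash
python3 - <<'E'
from m import *
s=r.get_state();print(s["tcp_pos"])
c=vision.camera("wrist"); crop(c,200,145,230,120,3,"w24")
for z,pp,L in [(.003,[(208.5,157),(422,155.8)],.055)]:
    a,b=[atz(c,*p,z) for p in pp]
    d=b-a; y=np.degrees(np.arctan2(d[1],d[0])); print(y,np.linalg.norm(d)); yv=np.array([-d[1],d[0],0])/np.linalg.norm(d)
    print("center",(a+b)/2-yv*L)
# box bottom/ top back edge
for z,pp in [(.058,[(237,237.5),(396.5,238)]),(.018,[(249,212),(384,212)])]:
    a,b=[atz(c,*p,z) for p in pp]; d=b-a; print(np.linalg.norm(d),"box c",(a+b)/2-yv*.034, np.degrees(np.arctan2(d[1],d[0])))
E
```

```text
[ 0.46398999 -0.27306773  0.04086637]
17.128511184748447 0.09721621638136864
center [ 0.46350137 -0.27280674  0.003     ]
0.05537482556564838 box c [ 0.46412486 -0.27351608  0.058     ] 16.610655698994
0.05897685586765272 box c [ 0.46431327 -0.27399779  0.018     ] 16.802258483464488
```

View pics/w24.png

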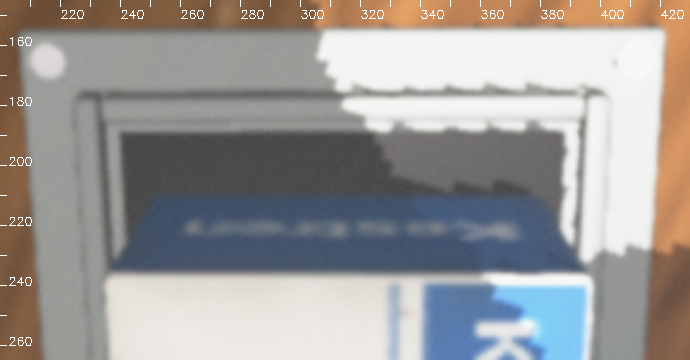

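Emit:
{"api": "arm_command", "payload": {
  "commands": [
    [[1, 0, 0.1, -0.5, 0, 0, 0], [1, 0, 0, -0.4, 0, 0, 0], [1, 0, 0, -0.2, 0, 0, 0], [1, 0, 0, 0, 0, 0, 0], [1, 0, 0, 0, 0, 0, 0]]
  ]
}}

```text
t: 28.27
tcp_pos: [0.4632, -0.2716, 0.0287]
tcp_rot: [-0.0, 0.596, 0.803, -0.0]
ft_force: [-1.1, 0.1, -2.2]
width: 0.0558
```

Emit:
{"api": "arm_command", "payload": {
  "commands": [
    [[1, 0, 0, -0.1, 0, 0, 0], [1, 0, 0, -0.05, 0, 0, 0], [1, 0, 0, -0.05, 0, 0, 0], [1, 0, 0, 0, 0, 0, 0]]
  ]
}}

```text
t: 28.6
tcp_pos: [0.4633, -0.2717, 0.0269]
tcp_rot: [-0.0, 0.596, 0.803, 0.0]
ft_force: [-1.0, 0.7, -2.1]
width: 0.0557
```

Emit:
{"api": "arm_command", "payload": {
  "commands": [
    [[1, 0, 0, -0.05, 0, 0, 0], [1, 0, 0, -0.03, 0, 0, 0], [1, 0, 0, 0, 0, 0, 0]]
  ]
}}

```text
t: 28.85
tcp_pos: [0.4634, -0.2717, 0.0261]
tcp_rot: [0.0, 0.596, 0.803, -0.0]
ft_force: [0.7, -0.1, -1.8]
width: 0.0558
```

Emit:
{"api": "arm_command", "payload": {
  "commands": [
    [[1, 0, 0, -0.05, 0, 0, 0], [1, 0, 0, -0.03, 0, 0, 0], [1, 0, 0, 0, 0, 0, 0]]
  ]
}}

```text
t: 29.1
tcp_pos: [0.4634, -0.2716, 0.026]
tcp_rot: [0.0, 0.596, 0.803, 0.0]
ft_force: [-2.0, 1.1, 8.2]
width: 0.0559
```

Contact made. Releasing gently and lifting straight up.

Emit:
{"api": "arm_command", "payload": {
  "commands": [
    [[-0.22, 0, 0, 0, 0, 0, 0], [-0.3, 0, 0, 0, 0, 0, 0], [-0.5, 0, 0, 0, 0, 0, 0], [-0.8, 0, 0, 0, 0, 0, 0], [-0.8, 0, 0, 0, 0, 0, 0], [-0.8, 0, 0, 0.3, 0, 0, 0], [-0.8, 0, 0, 1.5, 0, 0, 0], [-1, 0, 0, 3, 0, 0, 0], [-1, 0, 0, 4, 0, 0, 0], [-1, 0, 0, 4, 0, 0, 0], [-1, 0, 0, 4, 0, 0, 0], [-1, 0, 0, 3, 0, 0, 0], [-1, 0, 0, 0, 0, 0, 0], [-1, 0, 0, 0, 0, 0, 0]]
  ]
}}

```text
t: 30.27
tcp_pos: [0.4643, -0.2721, 0.2254]
tcp_rot: [0.002, 0.596, 0.803, 0.001]
ft_force: [0.1, -0.0, 0.2]
width: 0.0918
```

```bash
python3 - <<'E'
from m import *
s=r.get_state();print(s["tcp_pos"],s["width"],s["ft_force"])
c=vision.camera("wrist"); cv2.imwrite("pics/w25.png",c["image"][:,:,::-1])
c=vision.camera("scene"); cv2.imwrite("pics/s25f.png",c["image"][:,:,::-1]); crop(c,250,225,200,150,4,"s25")
c=vision.camera("top"); cv2.imwrite("pics/t25.png",c["image"][:,:,::-1])
E
```

```text
[ 0.46431042 -0.27213722  0.2254077 ] 0.09184102848099693 [ 0.10735489 -0.04697596  0.19128955]
```

View pics/w25.png

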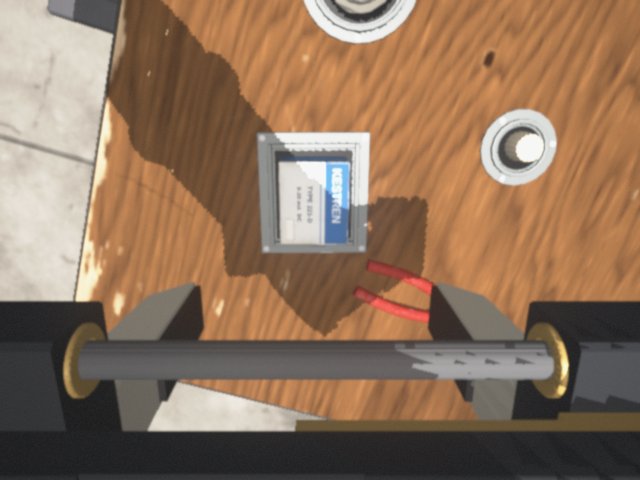

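View pics/s25.png

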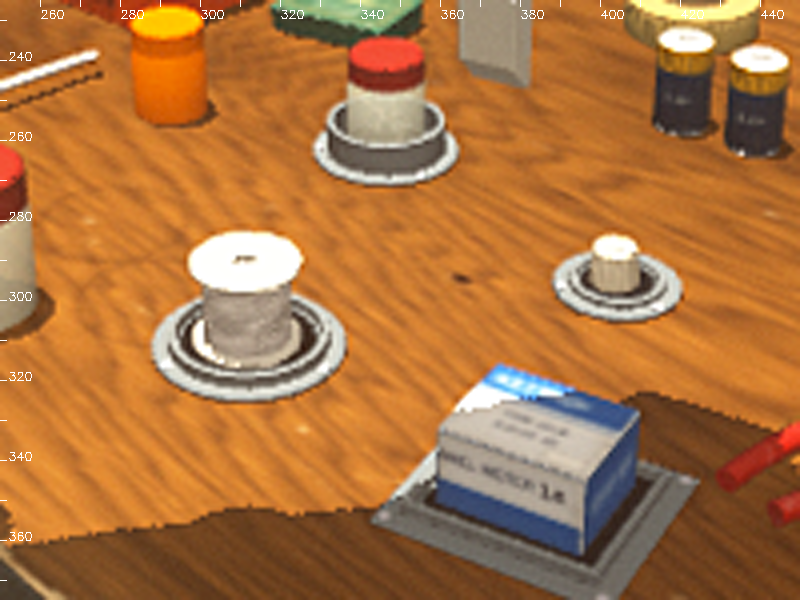

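View pics/t25.png

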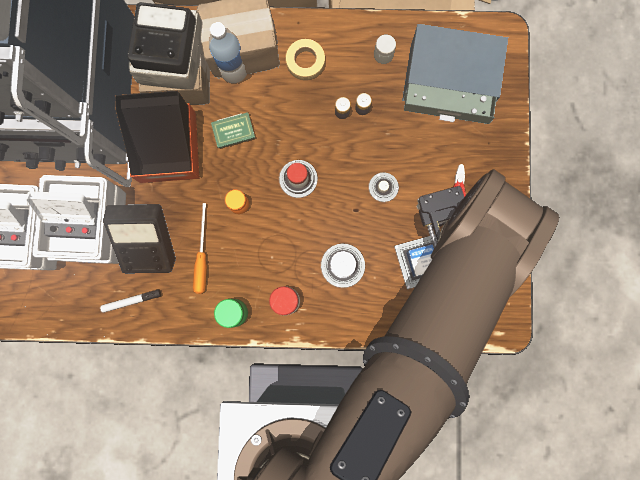

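All four parts are in their nests, nothing else has moved, and the gripper is clear at z 0.225.

```bash
python3 - <<'E'
from workcell import hand_in
print(hand_in())
E
```

```text
the job is handed in; nothing more can be done
None
```

I took the pile apart in order: knob to the small dish, jar to the tall cup, reel to the wide dish, and carton to the tray, turned about 29° to fit. I lowered each one until the wrist force showed contact (about 6–10 N), then opened the fingers and lifted straight up. I handed the job in at about 30 s.

**Last checks:** After the last release, the scene and wrist pictures showed all four parts upright, on their nest floors and inside the rims. The gripper was open and clear of everything at z = 0.225. In the pictures the screwdriver and cutters look unmoved, though the arm partly hid the cutters in the last top view. I compared the tools by eye and did not measure them.

**Small disagreements:**
- The wrist and top cameras differed by about 1–2 mm on positions, which was within every nest's clearance.
- The reel's flange gripped at 51 mm instead of 55 mm, but it was held firmly and stayed level.
- The carton touched the tray floor about 1 mm lower than expected.

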